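Clear the tin closer's catch tray into the bobbin box, tabs to the yellow side

ROBOT

A 6-joint arm with a two-finger parallel gripper is mounted at the origin on the work surface. World frame = base frame: x ahead of the robot, y to its left, z up, the work surface at z = 0. Lengths are in m, angles in rad, forces in N, time in s.
With the tool pointing down it reaches from about 0.3 to 0.75 m from the base axis. Payload 8.5 kg.
Tool frame: the origin (TCP) lies on the centre line of the jaws, within the pads' length; the fingertips stand 19 mm ahead of it and the grasp point (between the pads) is the TCP; z points along the fingers, y is the line along which they close (so a half turn about z gives the same grasp; the last joint's range is limited). The gripper opens to 85 mm and grips with 20 to 120 N. Pads are 22 mm wide; open, the fingers measure 114 mm over their backs; the gripper's body (76 mm by 85 mm) begins 54 mm behind the grasp point. The pads swing forward as they close: fully open they stand 13 mm farther back than shut.
Start: joints at [-1.406, 0.381, 1.297, -0, 1.464, -0.215], TCP at [0.204, -0.511, 0.25] pointing down, gripper open.
Joint ranges: [-3.11, 3.11], [-0.89, 2.33], [0.22, 2.48], [-1.42, 4.56], [0.17, 2.85], [-2.88, 2.88]. Speed limits (rad/s): [2.39, 2.39, 3.14, 3.14, 3.14, 3.14].

INTERFACE

Orientations are given as a unit quaternion [x, y, z, w].
In Python, from cell import monitor, camera, hand_in gives the robot as it stands.
- The arm moves only by the shell command python3 -m jog 'ROWS' [FORCE]. ROWS is JSON, a list of rows, each an object of numbers: "ax", "ay", "az": the turn, a rotation vector about the tool's x, y, z each as a share of 360 degrees, from -1 to 1; "x", "y", "z": the shift along the tool's x, y, z each as a share of 50 cm, from -1 to 1; "grip": the closure, from -1 (fully open) to 1 (shut). In form: [{"ax": .., "ay": .., "az": .., "x": .., "y": .., "z": .., "grip": ..}, ...]. A call has 1 to 10 rows; each row shifts and turns the commanded pose from where the row before left it, along the tool's axes as they then stand; what a row does not reach is not made up. A row lasts 1/12 s, in which the tool goes at most 41.7 mm and 7.16 degrees, less where a joint would pass 70% of its speed; a pose out of reach is approached as far as the arm can. A call with a number of a shift or a turn outside -1 to 1 is refused whole. A call with a gripper value outside its range is refused whole. The fingers move at their own pace and stop on an object; FORCE is the grip in N (left out, the last holds). Time passes only in rows, so rows that do not move let the fingers close. It gives the time, the measured TCP pose, the force, the opening and the grip force at its end, in the units of the state.
- monitor.get_obs(): the state, without advancing time (a new reading comes with each control period).
- camera(name): name is "scene" or "top" or "wrist"; returns a dict with "pixels" (384x512x3 uint8, red, green, blue), "intrinsics" (3x3 intrinsics, pixels), "dist_coeffs" ([k1, k2, p1, p2, k3] as OpenCV has them; the pictures are not rectified), "R" (3x3) and "t" (3): a world point X has camera coordinates R X + t. Camera axes: x right, y down, z forward; pixel columns grow to the right and rows downward; lengths in m; the calibration is good to about 2 mm. A picture is of the moment at which its call begins. There is no depth.
- hand_in(): hands the job in; it is judged then, once.
The state is a dict: "time_s": time; "qpos": joint angles; "qvel": joint speeds; "tau": joint torques, N m; "tcp_pos": TCP position; "ee_rot": TCP orientation; "force": force on the tool from outside, world axes, zero at the start; "moment": the same for the moment, N m; "grip_width": finger opening in m; "grasp_force": force on a finger pad.
Only numpy, scipy, OpenCV 4.12 (cv2) and the standard library are available. Lean on these libraries where they do the work, as an engineer would, in place of code of your own. Each camera call takes 0.05 s, during which the arm holds its last target. There are 200 camera calls.

TASK

Press the tin closer's orange plunger fully down to its stop to pause the machine and let it spring up again. Then move every finished tin from the catch tray into the green bobbin box, each standing flat on the box floor with its red tab pointing straight towards the box's yellow side, and when all are packed press the plunger fully down once more to set the machine going and let it up. Leave the votive cup and the thimble where they are.

Things in the scene. Friction and masses are not known exactly. Their poses are not given: they have to be found in the camera images.
- tin1: closed round aluminium tin, 46 mm across, 22 mm tall; six alike, up to two absent (None). A dark wooden knob, 16 mm across, 24 mm tall (top 46 mm above the underside), stands mid-lid: lift by it. A red tab, 12 mm wide, sticks 10 mm out of the rim just under the lid top; a red stripe on the lid leads to it. Origin: centre of the underside; z up, +x out through the red tab. About 50 g.
- tin2: tin like tin1 (origin centre of underside, +x towards its red tab)
- tin3: tin like tin1 (origin centre of underside, +x towards its red tab)
- tin4: tin like tin1 (origin centre of underside, +x towards its red tab)
- tin5: tin like tin1 (origin centre of underside, +x towards its red tab)
- tin6: tin like tin1 (origin centre of underside, +x towards its red tab)
- closer: white tin-closing machine, fixed. Origin: table level, centre of its aluminium catch tray (232 mm in x, 162 in y; floor 6 mm thick; walls 6 mm thick, 14 high) where the finished tins stand. Housing 88 mm high, x -110 to 110, y -120 to -230 mm; on it a blue dome (125 mm high in all, 68 wide, at x 62, y -175) and the orange plunger (x -40, y -175).
- plunger_top (a point): centre of the top face of the machine's orange round plunger head (34 mm across), 126 mm above the table when up; it is pressed straight down
- plunger (a joint): travel of the spring plunger in m: 0 up, 0.012 fully down at its stop (2.4 N to start, 6 N at the stop); springs back up when let go
- bobbin_box: green open bobbin box, fixed, 162 mm (x) by 232 mm (y), walls 6 mm thick and 20 high in all, floor 6 mm thick (inside 150 by 220 mm, no partitions). Origin: centre of its underside; +x points to its yellow side, the long side with a yellow ledge, 232 mm long, reaching 32 mm outwards near the rim.
- box_mark (a point): middle of the outer edge of the yellow ledge of the bobbin box, 113 mm from the box's centre along its +x, 20 mm above the table
- votive: amber glass votive cup, bystander, 62 mm across, 60 mm high; origin centre of the underside
- thimble: steel thimble, bystander, 20 mm across, 24 mm high; origin centre of the underside
- hoop: wooden embroidery hoop held upright in a steel spring clip, fixed bystander: hoop 134 mm across in the clip's y-z plane, 176 mm high in all, clip foot 70 by 60 mm; origin centre of the foot's underside

How it is judged:
On the way, in this order (a step that is already met when the one before it is completed fails the run):
1. the plunger is pressed fully down, to pause the machine (value of joint plunger above 0.0105 m), for 0.15 s.
2. the plunger is up and every tin stands in the bobbin box with its tab to the yellow side (x of tin1 in the frame of bobbin_box between -0.056 and 0.056 m and y of tin1 in the frame of bobbin_box between -0.091 and 0.091 m and z of each of tin1, tin2, tin3, tin4, tin5, tin6 in the frame of bobbin_box below 0.012 m and angle between each of tin1, tin2, tin3, tin4, tin5, tin6's own z axis and vertical below 0.15 rad and angle between the x axis of each of tin1, tin2, tin3, tin4, tin5, tin6 and the x axis of bobbin_box, either way round below 0.3 rad and x of box_mark in the frame of tin1 above 0 m and linear speed of each of tin1, tin2, tin3, tin4, tin5, tin6 below 0.03 m/s and x of tin2 in the frame of bobbin_box between -0.056 and 0.056 m and y of tin2 in the frame of bobbin_box between -0.091 and 0.091 m and x of box_mark in the frame of tin2 above 0 m and x of tin3 in the frame of bobbin_box between -0.056 and 0.056 m and y of tin3 in the frame of bobbin_box between -0.091 and 0.091 m and x of box_mark in the frame of tin3 above 0 m and x of tin4 in the frame of bobbin_box between -0.056 and 0.056 m and y of tin4 in the frame of bobbin_box between -0.091 and 0.091 m and x of box_mark in the frame of tin4 above 0 m and x of tin5 in the frame of bobbin_box between -0.056 and 0.056 m and y of tin5 in the frame of bobbin_box between -0.091 and 0.091 m and x of box_mark in the frame of tin5 above 0 m and x of tin6 in the frame of bobbin_box between -0.056 and 0.056 m and y of tin6 in the frame of bobbin_box between -0.091 and 0.091 m and x of box_mark in the frame of tin6 above 0 m and value of joint plunger below 0.003 m), for 0.3 s.
3. the plunger is pressed fully down again, to restart the machine (value of joint plunger above 0.0105 m), for 0.15 s.
At the end, for the whole second after the job is handed in: every tin present stands at rest flat on the bobbin box floor (tilt under 0.15 rad), its red tab within 0.30 rad of the direction of the yellow side; plunger up (under 3 mm); votive and thimble upright. Fully down means over 10.5 mm for 0.15 s (all of step 2 and angle between votive's own z axis and vertical below 0.15 rad and angle between thimble's own z axis and vertical below 0.3 rad); the robot touches nothing.
It fails at once if the votive cup is moved more than 25 mm or tipped (distance of votive from where it was at the start of the episode above 0.025 m or angle between votive's own z axis and vertical above 0.4 rad).
It fails at once if the thimble is moved more than 25 mm (distance of thimble from where it was at the start of the episode above 0.025 m).
Of tin1, tin2, tin3, tin4, tin5, tin6 only 4 to 6 are there at a start; the rules pass over those that are not, and their reading is None.
At some moment in a run one of tin1, tin2, tin3, tin4, tin5, tin6 may be knocked a few centimetres aside while the robot is not near it.
It also fails if it takes over 210 s, if anything falls off the work surface, if the arm or the gripper's body presses on something with over 40 N, if the wrist force passes 120 N, or if a joint passes its speed limit or range.

## Working session

There is one attempt and no reset: what is moved stays moved. The work goes in short steps, Python scripts to look and compute and a shell command to move; the robot and the scene stay as the last step left them, time stands still between calls to the robot, and variables do not carry over. Pictures are saved under pics/ and viewed, at most 14 in all, crops included, and the job is handed in when it is done.

```bash
ls; mkdir -p pics; python3 - <<'E'
from cell import monitor,camera
import cv2,numpy as np
o=monitor.get_obs();print(o)
for n in ("scene","top"):
    c=camera(n);cv2.imwrite(f"pics/{n}0.png",c["pixels"][...,::-1]);np.savez(f"pics/{n}0.npz",**c)
    print(n,c["intrinsics"],c["dist_coeffs"],-np.array(c["R"]).T@c["t"])
E
```

```text
pics
{'time_s': 0.0, 'qpos': array([-1.40632547e+00,  3.81175761e-01,  1.29828978e+00, -3.46059127e-06,
        1.46359923e+00, -2.15279948e-01]), 'qvel': array([-5.17105053e-04, -1.34670605e-03,  9.34736328e-05,  5.69111123e-04,
        1.91352617e-03, -1.89432525e-03]), 'tau': array([ 4.72483691e-03, -4.48456657e+01, -2.31273168e+01,  4.92861466e-05,
        4.75325374e-03, -1.59773208e-05]), 'tcp_pos': array([ 0.20383943, -0.51053128,  0.24971284]), 'ee_rot': array([ 9.82027458e-01,  1.88736670e-01,  1.69775490e-05, -7.35864701e-04]), 'force': array([ 0.19384347,  0.88468052, -0.1393709 ]), 'moment': array([-0.01623253, -0.00635803, -0.01200084]), 'grasp_force': 0.0, 'grip_width': 0.0855810677886541}
scene [[479.80387167   0.         246.75307404]
 [  0.         479.80387167 191.80469892]
 [  0.           0.           1.        ]] [0.0170643 0.        0.        0.        0.       ] [ 1.08830895 -0.39288252  0.97250026]
top [[483.00858567   0.         254.25320738]
 [  0.         483.00858567 194.62596297]
 [  0.           0.           1.        ]] [-0.05264535  0.          0.          0.          0.        ] [ 0.39702402 -0.01631932  1.26428534]
```

View pics/top0.png

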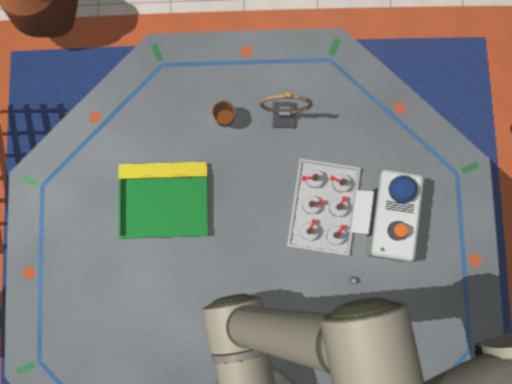

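View pics/scene0.png

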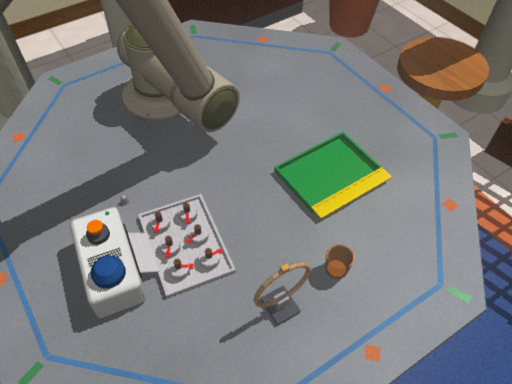

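Top view: green box at about (165,200) with its yellow side at the image top, six tins near (325,205), plunger (400,230), thimble (354,280), votive (224,113), hoop (286,110). Next, measuring them.

```bash
cat > h.py <<'E'
import cv2,numpy as np
from scipy.spatial.transform import Rotation as Ro
def ray(c,uv):
    R=np.array(c["R"]);t=np.array(c["t"])
    p=cv2.undistortPoints(np.array(uv,float).reshape(-1,1,2),np.array(c["intrinsics"]),np.array(c["dist_coeffs"]))[:,0]
    return -R.T@t,np.c_[p,np.ones(len(p))]@R
def onz(c,uv,z):
    o,d=ray(c,uv);return o+d*((z-o[2])/d[:,2])[:,None]
def hsv(c): return cv2.cvtColor(np.asarray(c["pixels"]),cv2.COLOR_RGB2HSV)
def mask(c,h0,h1,s=120,v=60):
    m=hsv(c); r=(m[...,1]>=s)&(m[...,2]>=v)
    h=m[...,0]; hh=(h>=h0)&(h<=h1) if h0<=h1 else (h>=h0)|(h<=h1)
    return (r&hh).astype(np.uint8)
def blobs(m,amin=5):
    n,l,st,ce=cv2.connectedComponentsWithStats(m)
    return [(st[i,4],ce[i],l==i) for i in range(1,n) if st[i,4]>=amin]
def yaw(o): 
    R=Ro.from_quat(o["ee_rot"]).as_matrix();return np.arctan2(R[1,0],R[0,0])
def delta(o,x,y,z,psi=None):
    """shift in tool units (share of 0.5 m) from the present pose, turn about tool z afterwards"""
    R=Ro.from_quat(o["ee_rot"]).as_matrix()
    s=R.T@(np.array([x,y,z])-o["tcp_pos"])/0.5
    a=None if psi is None else -((psi-yaw(o)+np.pi)%(2*np.pi)-np.pi)/(2*np.pi)
    return np.round(s,4),a
E
python3 - <<'E'
from h import *
np.set_printoptions(precision=4,suppress=True)
T=dict(np.load("pics/top0.npz"));S=dict(np.load("pics/scene0.npz"))
print("axes",onz(T,[[256,192],[300,192],[256,150]],0))
for nm,c in(("top",T),("scene",S)):
    b=blobs(mask(c,3,14,190,200),40);print(nm,"orange",[(a,p.round(1),onz(c,[p],.126)[0]) for a,p,_ in b if a<700])
    g=max(blobs(mask(c,50,75,120,40)),key=lambda b:b[0]);y=max(blobs(mask(c,22,32,150,120)),key=lambda b:b[0])
    for n,q,z in(("green",g,.02),("yellow",y,.02)):
        k=cv2.findContours(q[2].astype(np.uint8),0,1)[0];k=max(k,key=cv2.contourArea)
        P=onz(c,k[:,0],z)[:,:2].astype(np.float32);r=cv2.minAreaRect(P);print(nm,n,r)
    r=blobs(mask(c,172,4,150,90),8)
    for a,p,l in r:
        if a<150: print(nm,"red",a,p.round(1),onz(c,[p],.028)[0])
    al=onz(c,[[0,0]],0)
c=T
print("amber",[(a,p.round(1),onz(c,[p],.03)[0]) for a,p,_ in blobs(mask(c,5,20,120,50),60)])
for nm,c in(("top",T),("scene",S)):
    x0,x1,y0,y1=(280,440,140,300) if nm=="top" else (60,250,170,320)
    cv2.imwrite(f"pics/{nm}0c.png",cv2.resize(np.asarray(c["pixels"])[y0:y1,x0:x1,::-1],None,fx=3.7 if nm=="top" else 4,fy=3.7 if nm=="top" else 4,interpolation=cv2.INTER_CUBIC))
E
```

```text
axes [[ 0.5552 -0.0185  0.    ]
 [ 0.5519 -0.1345  0.    ]
 [ 0.6681 -0.0217  0.    ]]
top orange []
top green ((0.5209347009658813, 0.22429969906806946), (0.1522473394870758, 0.2292107492685318), 0.2632542848587036)
top yellow ((0.6175603866577148, 0.22490251064300537), (0.03600478917360306, 0.22914786636829376), 0.1420571357011795)
top red 8 [303.9 177.9] [ 0.585  -0.1434  0.028 ]
top red 10 [343.5 199.7] [ 0.5253 -0.2433  0.028 ]
top red 10 [313.  222.5] [ 0.4689 -0.1622  0.028 ]
top red 11 [341.8 227.9] [ 0.4529 -0.2354  0.028 ]
scene orange []
scene green ((0.5224374532699585, 0.22281472384929657), (0.15237027406692505, 0.23386572301387787), 0.05594731867313385)
scene yellow ((0.6204773187637329, 0.223558247089386), (0.040532127022743225, 0.23106737434864044), 0.16375841200351715)
scene red 37 [187.  218.3] [ 0.4697 -0.1615  0.028 ]
scene red 34 [156.4 228.1] [ 0.4546 -0.2349  0.028 ]
scene red 30 [189.6 238.9] [ 0.5237 -0.1843  0.028 ]
scene red 39 [167.6 252.4] [ 0.5274 -0.2433  0.028 ]
scene red 27 [217.2 251.5] [ 0.5872 -0.1485  0.028 ]
scene red 31 [188.1 265.6] [ 0.5826 -0.221   0.028 ]
amber [(np.int32(18794), array([271.6,  51. ]), array([ 0.9313, -0.0711,  0.03  ])), (np.int32(86), array([245.3,  51.2]), array([ 0.9326, -0.0006,  0.03  ])), (np.int32(259), array([225.7, 115.4]), array([0.7567, 0.0555, 0.03  ])), (np.int32(91), array([399.7, 107.4]), array([ 0.7661, -0.4047,  0.03  ])), (np.int32(97), array([ 94.5, 116.5]), array([0.7653, 0.4033, 0.03  ])), (np.int32(161), array([400.5, 229.7]), array([ 0.4436, -0.3857,  0.03  ])), (np.int32(103), array([474.7, 259.4]), array([ 0.3618, -0.5728,  0.03  ])), (np.int32(98), array([ 28.5, 272. ]), array([0.3615, 0.5706, 0.03  ]))]
```

View pics/top0c.png

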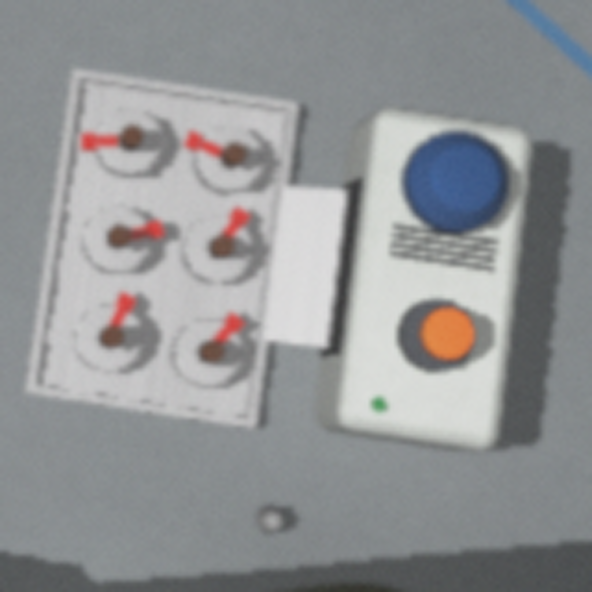

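The crop shows six tins in the tray with knobs and red tabs, and the orange plunger at about (400,230) in the full image. The thimble stands clear near (354,280).

```bash
cat >> h.py <<'E'
def knobs(c,roi):
    x0,x1,y0,y1=roi;H=hsv(c);m=np.zeros(H.shape[:2],np.uint8)
    s=H[y0:y1,x0:x1];m[y0:y1,x0:x1]=((s[...,1]>70)&(s[...,2]<140)&((s[...,0]<=17)|(s[...,0]>=170)))
    return m
E
python3 - <<'E'
from h import *
from cell import monitor
np.set_printoptions(precision=4,suppress=True)
T=dict(np.load("pics/top0.npz"));S=dict(np.load("pics/scene0.npz"))
ob=[]
for nm,c,roi in(("top",T,(380,430,210,250)),("scene",S,(80,115,215,245))):
    m=mask(c,5,20,190,180);k=np.zeros_like(m);k[roi[2]:roi[3],roi[0]:roi[1]]=m[roi[2]:roi[3],roi[0]:roi[1]]
    b=max(blobs(k,5),key=lambda b:b[0]);ob.append(ray(c,[b[1]]));print(nm,"plunger",b[:2],onz(c,[b[1]],.126))
(o1,d1),(o2,d2)=ob;A=np.c_[d1[0],-d2[0]];s=np.linalg.lstsq(A,o2-o1,rcond=None)[0];print("tri",o1+s[0]*d1[0],o2+s[1]*d2[0])
for nm,c,roi,z in(("top",T,(285,365,155,260),.045),("scene",S,(140,230,195,285),.042)):
    r=[b for b in blobs(mask(c,170,6,130,100),5) if roi[0]<b[1][0]<roi[1] and roi[2]<b[1][1]<roi[3]]
    ks=blobs(knobs(c,roi),6);K=np.array([onz(c,[k[1]],z)[0] for k in ks])
    for k,p in zip(ks,K):
        q=[onz(c,[b[1]],.027)[0] for b in r];
        q=min(q,key=lambda q:np.linalg.norm(q-p)) if q else p
        print(nm,k[0],k[1].round(1),p[:2],"tab",q[:2],"dir",np.degrees(np.arctan2(*(q-p)[1::-1])).round(),"d",np.linalg.norm((q-p)[:2]).round(3))
o=monitor.get_obs();print(yaw(o))
E
```

```text
Traceback (most recent call last):
ValueError: max() iterable argument is empty
```

```bash
cat > m.py <<'E'
from h import *
from cell import monitor
np.set_printoptions(precision=4,suppress=True)
T=dict(np.load("pics/top0.npz"));S=dict(np.load("pics/scene0.npz"))
ob=[]
for nm,c,roi in(("top",T,(380,430,210,250)),("scene",S,(80,115,215,245))):
    m=mask(c,3,20,170,200 if nm=="top" else 150);k=np.zeros_like(m);k[roi[2]:roi[3],roi[0]:roi[1]]=m[roi[2]:roi[3],roi[0]:roi[1]]
    bb=blobs(k,5)
    if not bb: print(hsv(c)[230,400 if nm=="top" else 96]);continue
    b=max(bb,key=lambda b:b[0]);ob.append(ray(c,[b[1]]));print(nm,"plunger",b[:2],onz(c,[b[1]],.126))
if len(ob)==2:
    (o1,d1),(o2,d2)=ob;A=np.c_[d1[0],-d2[0]];s=np.linalg.lstsq(A,o2-o1,rcond=None)[0];print("tri",o1+s[0]*d1[0],o2+s[1]*d2[0])
for nm,c,roi,z in(("top",T,(285,365,155,260),.045),("scene",S,(140,230,195,285),.042)):
    r=[b for b in blobs(mask(c,170,6,130,100),5) if roi[0]<b[1][0]<roi[1] and roi[2]<b[1][1]<roi[3]]
    ks=blobs(knobs(c,roi),6);K=np.array([onz(c,[k[1]],z)[0] for k in ks])
    for k,p in zip(ks,K):
        q=[onz(c,[b[1]],.027)[0] for b in r];
        q=min(q,key=lambda q:np.linalg.norm(q-p)) if q else p
        print(nm,k[0],k[1].round(1),p[:2],"tab",q[:2],"dir",np.degrees(np.arctan2(*(q-p)[1::-1])).round(),"d",np.linalg.norm((q-p)[:2]).round(3))
E
python3 m.py
```

```text
top plunger (np.int32(118), array([400.7034, 229.6017])) [[ 0.4403 -0.3573  0.126 ]]
scene plunger (np.int32(158), array([ 94.5127, 226.2658])) [[ 0.4445 -0.3578  0.126 ]]
tri [ 0.4405 -0.3587  0.1216] [ 0.4409 -0.3576  0.1213]
top 17 [314.8 176.6] [ 0.5848 -0.1696] tab [ 0.5854 -0.1493] dir 88.0 d 0.02
top 16 [342.7 181.4] [ 0.5705 -0.2404] tab [ 0.5811 -0.2214] dir 61.0 d 0.022
top 25 [313.6 203.4] [ 0.5163 -0.1637] tab [ 0.5219 -0.1859] dir -76.0 d 0.023
top 19 [340.  205.8] [ 0.5082 -0.2305] tab [ 0.526  -0.2437] dir -37.0 d 0.022
top 19 [309.9 230.3] [ 0.4484 -0.1516] tab [ 0.4679 -0.1617] dir -27.0 d 0.022
top 20 [337.  234.2] [ 0.4365 -0.2196] tab [ 0.4516 -0.2347] dir -45.0 d 0.021
scene 27 [186.  205.8] [ 0.4459 -0.1495] tab [ 0.4688 -0.161 ] dir -27.0 d 0.026
scene 48 [158.  216.6] [ 0.4373 -0.2196] tab [ 0.4536 -0.235 ] dir -43.0 d 0.022
scene 25 [197.3 227.5] [ 0.5146 -0.1576] tab [ 0.5228 -0.1836] dir -73.0 d 0.027
scene 15 [192.5 235.3] [ 0.527  -0.1773] tab [ 0.5228 -0.1836] dir -124.0 d 0.008
scene 39 [168.3 240.6] [ 0.5093 -0.2299] tab [ 0.5269 -0.2429] dir -37.0 d 0.022
scene 31 [208.4 251.5] [ 0.5839 -0.1686] tab [ 0.5865 -0.1485] dir 83.0 d 0.02
scene 44 [177.2 263.1] [ 0.5714 -0.2405] tab [ 0.5822 -0.2217] dir 60.0 d 0.022
```

```bash
python3 -m jog '[{"x":0.079,"y":-0.0155,"grip":1},{"x":0.079,"y":-0.0155},{"x":0.079,"y":-0.0155},{"x":0.079,"y":-0.0155},{"x":0.079,"y":-0.0155},{"x":0.079,"y":-0.0155},{"x":0.079,"y":-0.0155},{"az":0.0195},{"az":0.0195},{"az":0.0195}]' && python3 -m jog '[{"z":0.07},{"z":0.07},{"z":0},{"z":0}]'; python3 -c "
from h import *;from cell import monitor
o=monitor.get_obs();print(yaw(o),delta(o,.441,-.358,.150,0))"
```

```text
0.37979152898739127 (array([ 0.5535, -0.1073,  0.1999]), np.float64(0.06044569918277217))invalid input
```

```bash
python3 -m jog '[{"ax":0,"ay":0,"az":0,"x":0.079,"y":-0.0155,"z":0,"grip":1},{"ax":0,"ay":0,"az":0,"x":0.079,"y":-0.0155,"z":0,"grip":1}]'; python3 -m jog '[{"x":0.079,"y":-0.0155,"grip":1},{"x":0.079,"y":-0.0155,"grip":1}]'
```

```text
time_s: 0.27
tcp_pos: [0.2712, -0.4672, 0.2497]
ee_rot: [0.982, 0.187, -0.0, -0.001]
force: [0.6, 0.3, 0.0]
grip_width: 0.0639
grasp_force: 0.0invalid input
```

```bash
python3 -m jog '[{"ax":0,"ay":0,"az":0,"x":0.079,"y":-0.0155,"z":0,"grip":1},{"ax":0,"ay":0,"az":0,"x":0.079,"y":-0.0155,"z":0,"grip":1},{"ax":0,"ay":0,"az":0,"x":0.079,"y":-0.0155,"z":0,"grip":1},{"ax":0,"ay":0,"az":0,"x":0.079,"y":-0.0155,"z":0,"grip":1},{"ax":0,"ay":0,"az":0,"x":0.079,"y":-0.0155,"z":0,"grip":1},{"ax":0,"ay":0,"az":0.0195,"x":0,"y":0,"z":0.05,"grip":1},{"ax":0,"ay":0,"az":0.0195,"x":0,"y":0,"z":0.05,"grip":1},{"ax":0,"ay":0,"az":0.0195,"x":0,"y":0,"z":0.05,"grip":1},{"ax":0,"ay":0,"az":0,"x":0,"y":0,"z":0,"grip":1},{"ax":0,"ay":0,"az":0,"x":0,"y":0,"z":0,"grip":1}]'; python3 -c "
from h import *;from cell import monitor
o=monitor.get_obs();print(yaw(o),delta(o,.441,-.358,.133,0))"
```

```text
time_s: 1.1
tcp_pos: [0.4404, -0.3577, 0.1748]
ee_rot: [1.0, 0.008, -0.001, -0.001]
force: [-0.3, -0.5, 0.9]
grip_width: -0.0002
grasp_force: 0.0
0.015843773361960748 (array([0.0014, 0.0008, 0.0836]), np.float64(0.002521614847783785))
```

```bash
python3 -m jog '[{"ax":0,"ay":0,"az":0.0025,"x":0.001,"y":0,"z":0.05,"grip":1},{"ax":0,"ay":0,"az":0,"x":0,"y":0,"z":0.02,"grip":1},{"ax":0,"ay":0,"az":0,"x":0,"y":0,"z":0.014,"grip":1},{"ax":0,"ay":0,"az":0,"x":0,"y":0,"z":0,"grip":1},{"ax":0,"ay":0,"az":0,"x":0,"y":0,"z":0,"grip":1}]'
```

```text
time_s: 1.52
tcp_pos: [0.4414, -0.3584, 0.1348]
ee_rot: [1.0, -0.001, 0.001, 0.001]
force: [-0.6, 0.2, 5.8]
grip_width: -0.0002
grasp_force: 2.6
```

```bash
python3 -m jog '[{"ax":0,"ay":0,"az":0,"x":0,"y":0,"z":0.004,"grip":1},{"ax":0,"ay":0,"az":0,"x":0,"y":0,"z":0.003,"grip":1},{"ax":0,"ay":0,"az":0,"x":0,"y":0,"z":0,"grip":1},{"ax":0,"ay":0,"az":0,"x":0,"y":0,"z":0,"grip":1},{"ax":0,"ay":0,"az":0,"x":0,"y":0,"z":0,"grip":1}]'
```

```text
time_s: 1.93
tcp_pos: [0.4414, -0.3585, 0.133]
ee_rot: [1.0, -0.001, 0.001, 0.002]
force: [-4.2, 3.0, 15.0]
grip_width: -0.0002
grasp_force: 7.4
```

```bash
python3 -m jog '[{"ax":0,"ay":0,"az":0,"x":0,"y":0,"z":-0.06,"grip":1},{"ax":0,"ay":0,"az":0,"x":0,"y":0,"z":-0.08,"grip":0},{"ax":0,"ay":0,"az":0,"x":0,"y":0,"z":-0.08,"grip":0},{"ax":0,"ay":0,"az":0,"x":0.025,"y":-0.065,"z":-0.02,"grip":0},{"ax":0,"ay":0,"az":0,"x":0.025,"y":-0.065,"z":0,"grip":0},{"ax":0,"ay":0,"az":0,"x":0.025,"y":-0.065,"z":0,"grip":0},{"ax":0,"ay":0,"az":0,"x":0.025,"y":-0.065,"z":0,"grip":0},{"ax":0,"ay":0,"az":0,"x":0.025,"y":-0.065,"z":0,"grip":0},{"ax":0,"ay":0,"az":0,"x":0,"y":0,"z":0,"grip":0},{"ax":0,"ay":0,"az":0,"x":0,"y":0,"z":0,"grip":0}]'; python3 - <<'E'
from cell import camera
import cv2,numpy as np
c=camera("wrist");cv2.imwrite("pics/w1.png",c["pixels"][...,::-1]);np.savez("pics/w1.npz",**c)
print(-np.array(c["R"]).T@c["t"])
E
```

```text
time_s: 2.77
tcp_pos: [0.5045, -0.1942, 0.251]
ee_rot: [1.0, 0.0, 0.0, 0.0]
force: [-0.0, -0.2, 0.5]
grip_width: 0.043
grasp_force: 0.0
[ 0.58032266 -0.1937993   0.37469487]
```

View pics/w1.png

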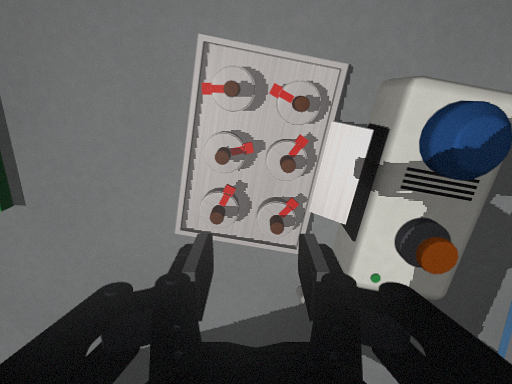

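The wrist view shows all six tins clearly: knobs at (232,89), (301,103), (222,156), (288,164), (217,215) and (277,226), each with a red tab. The gripper is partly open.

```bash
cat > w.py <<'E'
import sys
from h import *
from cell import monitor,camera
np.set_printoptions(precision=4,suppress=True)
def tins(c,zk=.045,zr=.028):
    kn=[b for b in blobs(knobs(c,(0,512,0,384)),60) if b[0]<900]
    rd=[b for b in blobs(mask(c,172,5,150,90),40)]
    out=[]
    for a,p,l in rd:
        v,u=np.nonzero(l);P=onz(c,np.c_[u,v],zr)[:,:2];r=P.mean(0)
        if not kn: continue
        K=[onz(c,[k[1]],zk)[0,:2] for k in kn];k=min(K,key=lambda k:np.linalg.norm(k-r))
        if np.linalg.norm(k-r)>.04: continue
        w=np.linalg.svd(P-r)[2][0]; w*=np.sign(w@(r-k))
        d=r-k; out.append(k); print("knob",k,"dir",np.degrees(np.arctan2(d[1],d[0])).round(1),"pca",np.degrees(np.arctan2(w[1],w[0])).round(1),"d",np.linalg.norm(d).round(4),"areas",a,"uv",p.round())
if __name__=="__main__":
    c=dict(np.load(sys.argv[1])) if len(sys.argv)>1 else camera("wrist")
    tins(c);o=monitor.get_obs();print("tcp",o["tcp_pos"],"psi",yaw(o),o["time_s"])
E
python3 w.py pics/w1.npz
```

```text
knob [ 0.5854 -0.1691] dir 88.9 pca 90.7 d 0.0219 areas 191 uv [211.  88.]
knob [ 0.5709 -0.2397] dir 62.5 pca 63.0 d 0.0217 areas 202 uv [281.  93.]
knob [ 0.5065 -0.2284] dir -34.6 pca -35.5 d 0.0233 areas 177 uv [298. 145.]
knob [ 0.5218 -0.1742] dir -84.3 pca -99.1 d 0.0105 areas 103 uv [247. 148.]
knob [ 0.4457 -0.1489] dir -27.0 pca -27.7 d 0.0249 areas 156 uv [227. 194.]
knob [ 0.4342 -0.2177] dir -40.2 pca -42.1 d 0.0244 areas 145 uv [289. 207.]
tcp [ 0.5042 -0.1954  0.2507] psi -0.0014019434973350045 2.8167
```

```bash
python3 -m jog '[{"ax":0,"ay":0,"az":0,"x":-0.0577,"y":-0.0454,"z":0,"grip":0},{"ax":0,"ay":0,"az":0,"x":-0.0577,"y":-0.0454,"z":0,"grip":0},{"ax":0,"ay":0,"az":0,"x":0,"y":0,"z":0.08,"grip":0},{"ax":0,"ay":0,"az":0,"x":0,"y":0,"z":0.08,"grip":0},{"ax":0,"ay":0,"az":0,"x":0,"y":0,"z":0.08,"grip":0},{"ax":0,"ay":0,"az":0,"x":0,"y":0,"z":0.08,"grip":0},{"ax":0,"ay":0,"az":0,"x":0,"y":0,"z":0.04,"grip":0},{"ax":0,"ay":0,"az":0,"x":0,"y":0,"z":0.04,"grip":0},{"ax":0,"ay":0,"az":0,"x":0,"y":0,"z":0,"grip":0},{"ax":0,"ay":0,"az":0,"x":0,"y":0,"z":0,"grip":0}]'; python3 - <<'E'
from cell import camera
import cv2
for n in ("wrist","top"): cv2.imwrite(f"pics/{n}2.png",camera(n)["pixels"][...,::-1])
E
```

```text
time_s: 3.65
tcp_pos: [0.4464, -0.151, 0.0499]
ee_rot: [1.0, -0.002, -0.001, -0.0]
force: [-0.8, -0.6, -0.5]
grip_width: 0.0428
grasp_force: 0.0
```

View pics/wrist2.png

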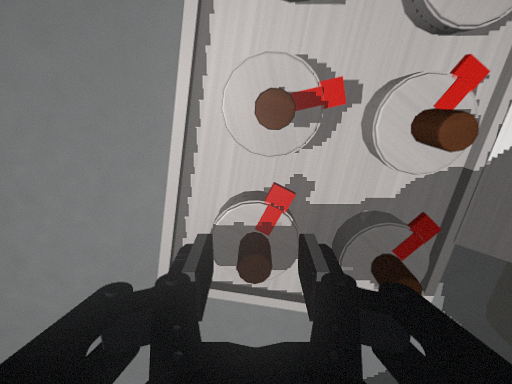

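The wrist picture shows the knob (255,258) centred between the fingers. Closing and lifting.

```bash
python3 -m jog '[{"ax":0,"ay":0,"az":0,"x":0,"y":0,"z":0,"grip":1},{"ax":0,"ay":0,"az":0,"x":0,"y":0,"z":0,"grip":1},{"ax":0,"ay":0,"az":0,"x":0,"y":0,"z":0,"grip":1},{"ax":0,"ay":0,"az":0,"x":0,"y":0,"z":0,"grip":1},{"ax":0,"ay":0,"az":0,"x":0,"y":0,"z":-0.04,"grip":1},{"ax":0,"ay":0,"az":0,"x":0,"y":0,"z":-0.06,"grip":1},{"ax":0,"ay":0,"az":0,"x":0,"y":0,"z":-0.06,"grip":1},{"ax":0,"ay":0,"az":0,"x":0,"y":0,"z":-0.06,"grip":1},{"ax":0,"ay":0,"az":0,"x":0,"y":0,"z":0,"grip":1}]' 35; python3 - <<'E'
from cell import camera
import cv2
cv2.imwrite(f"pics/wrist3.png",camera("wrist")["pixels"][...,::-1])
E
```

```text
time_s: 4.5
tcp_pos: [0.4484, -0.151, 0.1653]
ee_rot: [1.0, -0.002, 0.004, 0.003]
force: [0.1, -1.0, 0.3]
grip_width: 0.0145
grasp_force: 34.2
```

View pics/wrist3.png

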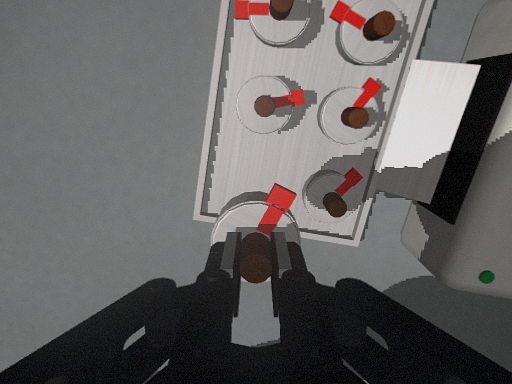

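The tin hangs from the gripper with its tab still pointing about -27°. Carrying it to the box.

```bash
python3 -m jog '[{"ax":0,"ay":0,"az":0,"x":0.005,"y":-0.0741,"z":0,"grip":1},{"ax":0,"ay":0,"az":0,"x":0.005,"y":-0.0741,"z":0,"grip":1},{"ax":0,"ay":0,"az":0,"x":0.005,"y":-0.0741,"z":0,"grip":1},{"ax":0,"ay":0,"az":0,"x":0.005,"y":-0.0741,"z":0,"grip":1},{"ax":0,"ay":0,"az":0,"x":0.005,"y":-0.0741,"z":0,"grip":1},{"ax":0,"ay":0,"az":0,"x":0.005,"y":-0.0741,"z":0,"grip":1},{"ax":0,"ay":0,"az":0,"x":0.005,"y":-0.0741,"z":0,"grip":1},{"ax":0,"ay":0,"az":0,"x":0.005,"y":-0.0741,"z":0,"grip":1},{"ax":0,"ay":0,"az":0,"x":0.005,"y":-0.0741,"z":0,"grip":1},{"ax":0,"ay":0,"az":0,"x":0.005,"y":-0.0741,"z":0,"grip":1}]'; python3 -m jog '[{"ax":0,"ay":0,"az":0,"x":0.005,"y":-0.0741,"z":0,"grip":1},{"ax":0,"ay":0,"az":0,"x":0.005,"y":-0.0741,"z":0,"grip":1},{"ax":0,"ay":0,"az":-0.019,"x":0,"y":0,"z":0,"grip":1},{"ax":0,"ay":0,"az":-0.019,"x":0,"y":0,"z":0,"grip":1},{"ax":0,"ay":0,"az":-0.019,"x":0,"y":0,"z":0,"grip":1},{"ax":0,"ay":0,"az":-0.018,"x":0,"y":0,"z":0,"grip":1},{"ax":0,"ay":0,"az":0,"x":0,"y":0,"z":0,"grip":1},{"ax":0,"ay":0,"az":0,"x":0,"y":0,"z":0,"grip":1}]'; python3 w.py; python3 -c "
from h import *;from cell import monitor
o=monitor.get_obs();print(delta(o,.476,.2935,.051,.472))"
```

```text
time_s: 5.38
tcp_pos: [0.4721, 0.2223, 0.1588]
ee_rot: [1.0, -0.002, -0.001, 0.0]
force: [0.8, -1.3, -0.4]
grip_width: 0.0145
grasp_force: 34.3
time_s: 6.05
tcp_pos: [0.4778, 0.2944, 0.159]
ee_rot: [0.973, 0.23, -0.001, 0.0]
force: [0.5, -0.3, -1.0]
grip_width: 0.0148
grasp_force: 34.4
tcp [0.4779 0.2944 0.1592] psi 0.4641690390003463 6.1
(array([-3.900e-03, -1.000e-04,  2.164e-01]), np.float64(-0.0012463361522547615))
```

```bash
python3 -m jog '[{"ax":0,"ay":0,"az":0,"x":-0.003,"y":0,"z":0.07,"grip":1},{"ax":0,"ay":0,"az":0,"x":0,"y":0,"z":0.07,"grip":1},{"ax":0,"ay":0,"az":0,"x":0,"y":0,"z":0.05,"grip":1},{"ax":0,"ay":0,"az":0,"x":0,"y":0,"z":0.024,"grip":1},{"ax":0,"ay":0,"az":0,"x":0,"y":0,"z":0,"grip":1},{"ax":0,"ay":0,"az":0,"x":0,"y":0,"z":0,"grip":1}]'; python3 -m jog '[{"ax":0,"ay":0,"az":0,"x":0,"y":0,"z":0,"grip":0},{"ax":0,"ay":0,"az":0,"x":0,"y":0,"z":0,"grip":0},{"ax":0,"ay":0,"az":0,"x":0,"y":0,"z":0,"grip":0},{"ax":0,"ay":0,"az":0,"x":0,"y":0,"z":-0.06,"grip":0},{"ax":0,"ay":0,"az":0,"x":0,"y":0,"z":-0.08,"grip":0},{"ax":0,"ay":0,"az":0.019,"x":0,"y":0,"z":-0.08,"grip":0},{"ax":0,"ay":0,"az":0.019,"x":0,"y":0,"z":0,"grip":0},{"ax":0,"ay":0,"az":0.019,"x":0,"y":0,"z":0,"grip":0},{"ax":0,"ay":0,"az":0.018,"x":0,"y":0,"z":0,"grip":0},{"ax":0,"ay":0,"az":0,"x":0,"y":0,"z":0,"grip":0}]'; python3 - <<'E'
from h import *;from w import tins;from cell import monitor,camera
c=camera("wrist");tins(c);cv2.imwrite("pics/wrist4.png",c["pixels"][...,::-1])
print(delta(monitor.get_obs(),.4355,-.2185,.15,0))
E
```

```text
time_s: 6.6
tcp_pos: [0.4766, 0.2937, 0.0522]
ee_rot: [0.973, 0.231, -0.001, 0.0]
force: [1.2, -0.5, 0.7]
grip_width: 0.0149
grasp_force: 37.2
time_s: 7.43
tcp_pos: [0.4768, 0.2938, 0.1634]
ee_rot: [1.0, -0.004, 0.0, -0.0]
force: [-0.5, -0.0, -0.0]
grip_width: 0.0428
grasp_force: 0.0
knob [0.4757 0.2943] dir -2.1 pca -1.8 d 0.0237 areas 319 uv [256. 160.]
(array([-0.0808,  1.0247,  0.0262]), np.float64(-0.0002683179715021923))
```

View pics/wrist4.png

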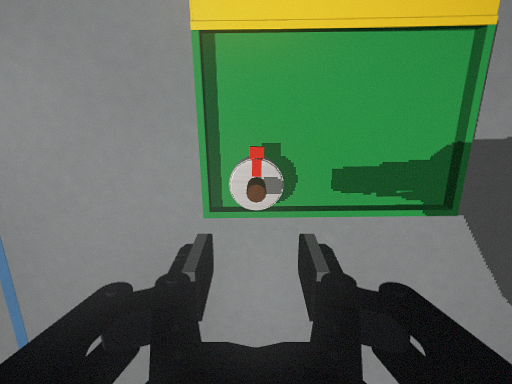

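Tin 1 stands in the box's back left corner with its tab to the yellow side (about 2° off). On to the next.

```bash
python3 -m jog '[{"ax":0,"ay":0,"az":0,"x":-0.0062,"y":0.0788,"z":0,"grip":0},{"ax":0,"ay":0,"az":0,"x":-0.0062,"y":0.0788,"z":0,"grip":0},{"ax":0,"ay":0,"az":0,"x":-0.0062,"y":0.0788,"z":0,"grip":0},{"ax":0,"ay":0,"az":0,"x":-0.0062,"y":0.0788,"z":0,"grip":0},{"ax":0,"ay":0,"az":0,"x":-0.0062,"y":0.0788,"z":0,"grip":0},{"ax":0,"ay":0,"az":0,"x":-0.0062,"y":0.0788,"z":0,"grip":0},{"ax":0,"ay":0,"az":0,"x":-0.0062,"y":0.0788,"z":0,"grip":0},{"ax":0,"ay":0,"az":0,"x":-0.0062,"y":0.0788,"z":0,"grip":0},{"ax":0,"ay":0,"az":0,"x":-0.0062,"y":0.0788,"z":0,"grip":0},{"ax":0,"ay":0,"az":0,"x":-0.0062,"y":0.0788,"z":0,"grip":0}]' >/dev/null; python3 -m jog '[{"ax":0,"ay":0,"az":0,"x":-0.0062,"y":0.0788,"z":0,"grip":0},{"ax":0,"ay":0,"az":0,"x":-0.0062,"y":0.0788,"z":0,"grip":0},{"ax":0,"ay":0,"az":0,"x":-0.0062,"y":0.0788,"z":0,"grip":0},{"ax":0,"ay":0,"az":0,"x":0,"y":0,"z":0,"grip":0},{"ax":0,"ay":0,"az":0,"x":0,"y":0,"z":0,"grip":0}]'; python3 w.py; python3 -c "
from h import *;from cell import monitor
o=monitor.get_obs();print(delta(o,.4355,-.2185,.05,0))"
```

```text
time_s: 8.73
tcp_pos: [0.4344, -0.2199, 0.1626]
ee_rot: [1.0, -0.002, -0.0, -0.0]
force: [0.3, 1.0, -0.9]
grip_width: 0.0427
grasp_force: 0.0
knob [ 0.5078 -0.2283] dir -35.7 pca -37.4 d 0.0217 areas 381 uv [283.  72.]
knob [ 0.5183 -0.1758] dir -63.3 pca -101.3 d 0.0094 areas 220 uv [210.  77.]
knob [ 0.434  -0.2172] dir -39.8 pca -42.4 d 0.0241 areas 294 uv [271. 165.]
tcp [ 0.4344 -0.2184  0.1627] psi -0.0024082302977532733 8.7833
(array([0.0022, 0.0003, 0.2253]), np.float64(-0.00038328175599110106))
```

```bash
python3 -m jog '[{"ax":0,"ay":0,"az":0,"x":0.001,"y":0,"z":0.08,"grip":0},{"ax":0,"ay":0,"az":0,"x":0,"y":0,"z":0.08,"grip":0},{"ax":0,"ay":0,"az":0,"x":0,"y":0,"z":0.045,"grip":0},{"ax":0,"ay":0,"az":0,"x":0,"y":0,"z":0.02,"grip":0},{"ax":0,"ay":0,"az":0,"x":0,"y":0,"z":0,"grip":0},{"ax":0,"ay":0,"az":0,"x":0,"y":0,"z":0,"grip":1},{"ax":0,"ay":0,"az":0,"x":0,"y":0,"z":0,"grip":1},{"ax":0,"ay":0,"az":0,"x":0,"y":0,"z":0,"grip":1},{"ax":0,"ay":0,"az":0,"x":0,"y":0,"z":0,"grip":1}]'; python3 -m jog '[{"ax":0,"ay":0,"az":0,"x":0,"y":0,"z":-0.05,"grip":1},{"ax":0,"ay":0,"az":0,"x":0,"y":0,"z":-0.08,"grip":1},{"ax":0,"ay":0,"az":0,"x":0,"y":0,"z":-0.08,"grip":1},{"ax":0,"ay":0,"az":0,"x":0,"y":0,"z":0,"grip":1}]'
```

```text
time_s: 9.53
tcp_pos: [0.4357, -0.2182, 0.0514]
ee_rot: [1.0, -0.001, 0.001, 0.001]
force: [1.6, -0.0, 4.2]
grip_width: 0.0147
grasp_force: 34.5
time_s: 9.87
tcp_pos: [0.4374, -0.2199, 0.1624]
ee_rot: [1.0, -0.001, 0.005, 0.004]
force: [0.7, 0.0, 0.1]
grip_width: 0.0148
grasp_force: 34.4
```

```bash
python3 -m jog '[{"ax":0,"ay":0,"az":0,"x":0.0068,"y":-0.0737,"z":0,"grip":1},{"ax":0,"ay":0,"az":0,"x":0.0068,"y":-0.0737,"z":0,"grip":1},{"ax":0,"ay":0,"az":0,"x":0.0068,"y":-0.0737,"z":0,"grip":1},{"ax":0,"ay":0,"az":0,"x":0.0068,"y":-0.0737,"z":0,"grip":1},{"ax":0,"ay":0,"az":0,"x":0.0068,"y":-0.0737,"z":0,"grip":1},{"ax":0,"ay":0,"az":0,"x":0.0068,"y":-0.0737,"z":0,"grip":1},{"ax":0,"ay":0,"az":0,"x":0.0068,"y":-0.0737,"z":0,"grip":1},{"ax":0,"ay":0,"az":0,"x":0.0068,"y":-0.0737,"z":0,"grip":1},{"ax":0,"ay":0,"az":0,"x":0.0068,"y":-0.0737,"z":0,"grip":1},{"ax":0,"ay":0,"az":0,"x":0.0068,"y":-0.0737,"z":0,"grip":1}]'; python3 -m jog '[{"ax":0,"ay":0,"az":0,"x":0.0068,"y":-0.0737,"z":0,"grip":1},{"ax":0,"ay":0,"az":0,"x":0.0068,"y":-0.0737,"z":0,"grip":1},{"ax":0,"ay":0,"az":-0.019,"x":0,"y":0,"z":0,"grip":1},{"ax":0,"ay":0,"az":-0.019,"x":0,"y":0,"z":0,"grip":1},{"ax":0,"ay":0,"az":-0.019,"x":0,"y":0,"z":0,"grip":1},{"ax":0,"ay":0,"az":-0.019,"x":0,"y":0,"z":0,"grip":1},{"ax":0,"ay":0,"az":-0.019,"x":0,"y":0,"z":0,"grip":1},{"ax":0,"ay":0,"az":-0.019,"x":0,"y":0,"z":0,"grip":1},{"ax":0,"ay":0,"az":0,"x":0,"y":0,"z":0,"grip":1},{"ax":0,"ay":0,"az":0,"x":0,"y":0,"z":0,"grip":1}]';python3 -c "
from h import *;from cell import monitor
o=monitor.get_obs();print(delta(o,.476,.2235,.0515,.716))"
```

```text
time_s: 10.7
tcp_pos: [0.4703, 0.1521, 0.1559]
ee_rot: [1.0, -0.002, 0.001, -0.0]
force: [1.4, -0.6, -0.4]
grip_width: 0.0146
grasp_force: 34.4
time_s: 11.53
tcp_pos: [0.4775, 0.2238, 0.1557]
ee_rot: [0.938, 0.347, 0.0, 0.0]
force: [-0.0, 0.0, -0.4]
grip_width: 0.0148
grasp_force: 34.5
(array([-0.0028, -0.0016,  0.2083]), np.float64(-0.0010579385873297142))
```

```bash
python3 -m jog '[{"ax":0,"ay":0,"az":0,"x":-0.003,"y":-0.001,"z":0.07,"grip":1},{"ax":0,"ay":0,"az":0,"x":0,"y":0,"z":0.07,"grip":1},{"ax":0,"ay":0,"az":0,"x":0,"y":0,"z":0.045,"grip":1},{"ax":0,"ay":0,"az":0,"x":0,"y":0,"z":0.022,"grip":1},{"ax":0,"ay":0,"az":0,"x":0,"y":0,"z":0,"grip":1},{"ax":0,"ay":0,"az":0,"x":0,"y":0,"z":0,"grip":1},{"ax":0,"ay":0,"az":0,"x":0,"y":0,"z":0,"grip":0},{"ax":0,"ay":0,"az":0,"x":0,"y":0,"z":0,"grip":0},{"ax":0,"ay":0,"az":0,"x":0,"y":0,"z":0,"grip":0}]'; python3 -m jog '[{"ax":0,"ay":0,"az":0,"x":0,"y":0,"z":-0.06,"grip":0},{"ax":0,"ay":0,"az":0,"x":0,"y":0,"z":-0.08,"grip":0},{"ax":0,"ay":0,"az":0.019,"x":0,"y":0,"z":-0.08,"grip":0},{"ax":0,"ay":0,"az":0.019,"x":0,"y":0,"z":0,"grip":0},{"ax":0,"ay":0,"az":0.019,"x":0,"y":0,"z":0,"grip":0},{"ax":0,"ay":0,"az":0.019,"x":0,"y":0,"z":0,"grip":0},{"ax":0,"ay":0,"az":0.019,"x":0,"y":0,"z":0,"grip":0},{"ax":0,"ay":0,"az":0.019,"x":0,"y":0,"z":0,"grip":0},{"ax":0,"ay":0,"az":0,"x":0,"y":0,"z":0,"grip":0},{"ax":0,"ay":0,"az":0,"x":0,"y":0,"z":0,"grip":0}]'; python3 w.py;  python3 -m jog '[{"ax":0,"ay":0,"az":0,"x":0.0077,"y":0.0769,"z":0,"grip":0},{"ax":0,"ay":0,"az":0,"x":0.0077,"y":0.0769,"z":0,"grip":0},{"ax":0,"ay":0,"az":0,"x":0.0077,"y":0.0769,"z":0,"grip":0},{"ax":0,"ay":0,"az":0,"x":0.0077,"y":0.0769,"z":0,"grip":0},{"ax":0,"ay":0,"az":0,"x":0.0077,"y":0.0769,"z":0,"grip":0},{"ax":0,"ay":0,"az":0,"x":0.0077,"y":0.0769,"z":0,"grip":0},{"ax":0,"ay":0,"az":0,"x":0.0077,"y":0.0769,"z":0,"grip":0},{"ax":0,"ay":0,"az":0,"x":0.0077,"y":0.0769,"z":0,"grip":0},{"ax":0,"ay":0,"az":0,"x":0.0077,"y":0.0769,"z":0,"grip":0},{"ax":0,"ay":0,"az":0,"x":0.0077,"y":0.0769,"z":0,"grip":0}]'; python3 -m jog '[{"ax":0,"ay":0,"az":0,"x":0,"y":0,"z":0,"grip":0},{"ax":0,"ay":0,"az":0,"x":0,"y":0,"z":0,"grip":0}]'; python3 - <<'E'
from h import *;from w import tins;from cell import monitor,camera
c=camera("wrist");tins(c);cv2.imwrite("pics/wrist5.png",c["pixels"][...,::-1])
print(delta(monitor.get_obs(),.5145,-.161,.05,0))
E
```

```text
time_s: 12.28
tcp_pos: [0.4763, 0.2232, 0.0523]
ee_rot: [0.937, 0.348, 0.0, 0.0]
force: [1.2, 1.1, -0.6]
grip_width: 0.0426
grasp_force: 0.0
time_s: 13.12
tcp_pos: [0.4761, 0.2232, 0.1621]
ee_rot: [1.0, -0.0, 0.0, -0.0]
force: [-0.4, 0.6, 0.1]
grip_width: 0.0425
grasp_force: 0.0
knob [0.4755 0.2957] dir -6.3 pca -4.7 d 0.0243 areas 325 uv [172. 159.]
knob [0.474  0.2229] dir -1.9 pca 80.9 d 0.0301 areas 166 uv [257. 154.]
knob [0.474  0.2229] dir -2.2 pca -0.7 d 0.0169 areas 154 uv [257. 169.]
tcp [0.4761 0.2232 0.162 ] psi 4.3495980747343156e-05 13.1667
time_s: 14.0
tcp_pos: [0.5131, -0.1634, 0.162]
ee_rot: [1.0, -0.0, 0.0, 0.0]
force: [0.9, 0.1, -0.7]
grip_width: 0.0424
grasp_force: 0.0
time_s: 14.17
tcp_pos: [0.5132, -0.1631, 0.1616]
ee_rot: [1.0, -0.002, -0.0, -0.0]
force: [0.9, 0.2, 0.1]
grip_width: 0.0434
grasp_force: 0.0
knob [ 0.5852 -0.1691] dir 89.3 pca 88.1 d 0.0218 areas 361 uv [236.  98.]
knob [ 0.5711 -0.2384] dir 62.0 pca 62.7 d 0.0213 areas 375 uv [327. 103.]
knob [ 0.5236 -0.2323] dir -75.2 pca -30.5 d 0.0086 areas 332 uv [348. 171.]
knob [ 0.5236 -0.1716] dir -92.9 pca -98.5 d 0.0123 areas 178 uv [280. 175.]
(array([ 0.0031, -0.0012,  0.2233]), np.float64(-0.00045645098065344447))
```

View pics/wrist5.png

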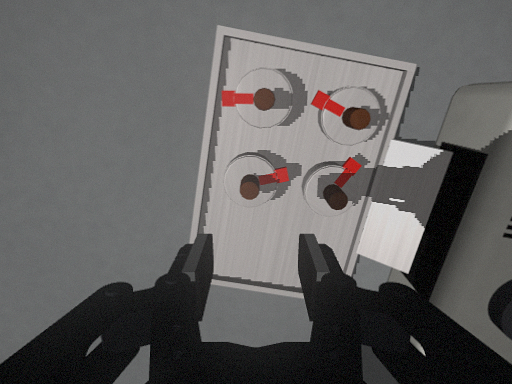

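Four tins are left in the tray. Tin C's knob is at (250,187) with its tab at (281,175), and tin D's knob is at (336,197) with its tab at (351,165); the shaded stripe upset the mask, so I cast these pixels directly.

```bash
python3 - <<'E'
from h import *;from cell import camera,monitor
c=camera("wrist")
for k,t in(((250,187),(281,175)),((336,197),(351,165))):
    a=onz(c,[k],.048)[0];b=onz(c,[t],.027)[0];d=b-a;print(a,b,np.degrees(np.arctan2(d[1],d[0])),np.hypot(*d[:2]))
o=monitor.get_obs();print(o["tcp_pos"])
E
```

```text
[ 0.51796562 -0.1568324   0.048     ] [ 0.52229422 -0.18294911  0.027     ] -80.58929131420312 0.02647299413218164
[ 0.50942674 -0.2255578   0.048     ] [ 0.5308047  -0.24173871  0.027     ] -37.12196432971104 0.026811165200792204
[ 0.51302112 -0.16077084  0.16172853]
```

```bash
python3 -m jog '[{"ax":0,"ay":0,"az":0,"x":0.005,"y":-0.002,"z":0.08,"grip":0},{"ax":0,"ay":0,"az":0,"x":0,"y":0,"z":0.08,"grip":0},{"ax":0,"ay":0,"az":0,"x":0,"y":0,"z":0.043,"grip":0},{"ax":0,"ay":0,"az":0,"x":0,"y":0,"z":0.02,"grip":0},{"ax":0,"ay":0,"az":0,"x":0,"y":0,"z":0,"grip":0},{"ax":0,"ay":0,"az":0,"x":0,"y":0,"z":0,"grip":1},{"ax":0,"ay":0,"az":0,"x":0,"y":0,"z":0,"grip":1},{"ax":0,"ay":0,"az":0,"x":0,"y":0,"z":0,"grip":1},{"ax":0,"ay":0,"az":0,"x":0,"y":0,"z":0,"grip":1}]'; python3 -m jog '[{"ax":0,"ay":0,"az":0,"x":0,"y":0,"z":-0.05,"grip":1},{"ax":0,"ay":0,"az":0,"x":0,"y":0,"z":-0.08,"grip":1},{"ax":0,"ay":0,"az":0,"x":0,"y":0,"z":-0.08,"grip":1},{"ax":0,"ay":0,"az":0,"x":0,"y":0,"z":0,"grip":1}]'
```

```text
time_s: 15.02
tcp_pos: [0.5167, -0.1606, 0.0521]
ee_rot: [1.0, -0.002, 0.002, 0.001]
force: [0.6, 2.0, 8.0]
grip_width: 0.0149
grasp_force: 34.5
time_s: 15.35
tcp_pos: [0.5183, -0.1618, 0.1633]
ee_rot: [1.0, -0.002, 0.006, 0.004]
force: [1.9, 0.1, -0.3]
grip_width: 0.0144
grasp_force: 34.3
```

```bash
python3 -m jog '[{"ax":0,"ay":0,"az":0,"x":-0.0105,"y":-0.0784,"z":0,"grip":1},{"ax":0,"ay":0,"az":0,"x":-0.0105,"y":-0.0784,"z":0,"grip":1},{"ax":0,"ay":0,"az":0,"x":-0.0105,"y":-0.0784,"z":0,"grip":1},{"ax":0,"ay":0,"az":0,"x":-0.0105,"y":-0.0784,"z":0,"grip":1},{"ax":0,"ay":0,"az":0,"x":-0.0105,"y":-0.0784,"z":0,"grip":1},{"ax":0,"ay":0,"az":0,"x":-0.0105,"y":-0.0784,"z":0,"grip":1},{"ax":0,"ay":0,"az":0,"x":-0.0105,"y":-0.0784,"z":0,"grip":1},{"ax":0,"ay":0,"az":0,"x":-0.0105,"y":-0.0784,"z":0,"grip":1},{"ax":0,"ay":0,"az":0,"x":0,"y":0,"z":0,"grip":1}]'; python3 -m jog '[{"ax":0,"ay":0,"az":-0.0195,"x":0,"y":0,"z":0,"grip":1},{"ax":0,"ay":0,"az":-0.0195,"x":0,"y":0,"z":0,"grip":1},{"ax":0,"ay":0,"az":-0.0195,"x":0,"y":0,"z":0,"grip":1},{"ax":0,"ay":0,"az":-0.0195,"x":0,"y":0,"z":0,"grip":1},{"ax":0,"ay":0,"az":-0.0195,"x":0,"y":0,"z":0,"grip":1},{"ax":0,"ay":0,"az":-0.0195,"x":0,"y":0,"z":0,"grip":1},{"ax":0,"ay":0,"az":-0.0195,"x":0,"y":0,"z":0,"grip":1},{"ax":0,"ay":0,"az":-0.0195,"x":0,"y":0,"z":0,"grip":1},{"ax":0,"ay":0,"az":-0.0195,"x":0,"y":0,"z":0,"grip":1},{"ax":0,"ay":0,"az":-0.0195,"x":0,"y":0,"z":0,"grip":1}]' >/dev/null; python3 -m jog '[{"ax":0,"ay":0,"az":-0.0195,"x":0,"y":0,"z":0,"grip":1},{"ax":0,"ay":0,"az":0,"x":0,"y":0,"z":0,"grip":1},{"ax":0,"ay":0,"az":0,"x":0,"y":0,"z":0,"grip":1}]';python3 - <<'E'
from h import *;from cell import monitor,camera
c=camera("wrist");o=monitor.get_obs();print(delta(o,.476,.1535,.0515,1.344))
z=o["tcp_pos"][2]-.022
for a,p,l in blobs(mask(c,172,5,150,90),60):
    v,u=np.nonzero(l);P=onz(c,np.c_[u,v],z)[:,:2];r=P.mean(0);d=r-o["tcp_pos"][:2];w=np.linalg.svd(P-r)[2][0];print(a,p,np.degrees(np.arctan2(d[1],d[0])),np.hypot(*d),w)
E
```

```text
time_s: 16.1
tcp_pos: [0.4733, 0.1587, 0.156]
ee_rot: [1.0, 0.001, 0.001, -0.001]
force: [-1.0, 0.1, -0.9]
grip_width: 0.0144
grasp_force: 34.4
time_s: 17.18
tcp_pos: [0.4749, 0.1531, 0.1557]
ee_rot: [0.784, 0.621, 0.0, 0.0]
force: [0.7, -0.4, -0.7]
grip_width: 0.0147
grasp_force: 34.4
(array([0.0011, 0.0018, 0.2083]), np.float64(-0.0005942343063971283))
378 [261.84920635  98.1005291 ] 73.90904085235415 0.07364971323273375 [-0.99981616  0.01917393]
590 [303.64745763 233.05254237] 3.2978887844594453 0.026502078169285178 [-0.98872322 -0.14975445]
```

```bash
python3 -m jog '[{"ax":0,"ay":0,"az":0.01,"x":0,"y":0,"z":0.07,"grip":1},{"ax":0,"ay":0,"az":0,"x":0,"y":0.001,"z":0.07,"grip":1},{"ax":0,"ay":0,"az":0,"x":0,"y":0,"z":0.045,"grip":1},{"ax":0,"ay":0,"az":0,"x":0,"y":0,"z":0.022,"grip":1},{"ax":0,"ay":0,"az":0,"x":0,"y":0,"z":0,"grip":1},{"ax":0,"ay":0,"az":0,"x":0,"y":0,"z":0,"grip":1},{"ax":0,"ay":0,"az":0,"x":0,"y":0,"z":0,"grip":0},{"ax":0,"ay":0,"az":0,"x":0,"y":0,"z":0,"grip":0},{"ax":0,"ay":0,"az":0,"x":0,"y":0,"z":0,"grip":0}]'; python3 -m jog '[{"ax":0,"ay":0,"az":0,"x":0,"y":0,"z":-0.06,"grip":0},{"ax":0,"ay":0,"az":0,"x":0,"y":0,"z":-0.08,"grip":0},{"ax":0,"ay":0,"az":0.0195,"x":0,"y":0,"z":-0.08,"grip":0},{"ax":0,"ay":0,"az":0.0195,"x":0,"y":0,"z":0,"grip":0},{"ax":0,"ay":0,"az":0.0195,"x":0,"y":0,"z":0,"grip":0},{"ax":0,"ay":0,"az":0.0195,"x":0,"y":0,"z":0,"grip":0},{"ax":0,"ay":0,"az":0.0195,"x":0,"y":0,"z":0,"grip":0},{"ax":0,"ay":0,"az":0.0195,"x":0,"y":0,"z":0,"grip":0},{"ax":0,"ay":0,"az":0.0195,"x":0,"y":0,"z":0,"grip":0},{"ax":0,"ay":0,"az":0.0195,"x":0,"y":0,"z":0,"grip":0}]'; python3 -m jog '[{"ax":0,"ay":0,"az":0.0195,"x":0,"y":0,"z":0,"grip":0},{"ax":0,"ay":0,"az":0.0195,"x":0,"y":0,"z":0,"grip":0},{"ax":0,"ay":0,"az":0.0095,"x":0,"y":0,"z":0,"grip":0},{"ax":0,"ay":0,"az":0,"x":0,"y":0,"z":0,"grip":0},{"ax":0,"ay":0,"az":0,"x":0,"y":0,"z":0,"grip":0}]'; python3 w.py
```

```text
time_s: 17.98
tcp_pos: [0.4757, 0.1531, 0.0524]
ee_rot: [0.802, 0.597, 0.001, 0.0]
force: [0.9, 0.4, -0.8]
grip_width: 0.0428
grasp_force: 0.0
time_s: 18.82
tcp_pos: [0.4754, 0.1531, 0.1622]
ee_rot: [0.989, 0.147, 0.0, 0.0]
force: [-0.6, 1.1, -0.9]
grip_width: 0.0427
grasp_force: 0.0
time_s: 19.23
tcp_pos: [0.4754, 0.1532, 0.1621]
ee_rot: [1.0, -0.001, 0.0, -0.0]
force: [-0.1, 0.8, -0.8]
grip_width: 0.0424
grasp_force: 0.0
knob [0.4755 0.2976] dir -10.9 pca -6.5 d 0.0245 areas 330 uv [ 88. 158.]
knob [0.4736 0.2244] dir -6.1 pca -4.6 d 0.0244 areas 323 uv [174. 160.]
knob [0.4748 0.1523] dir -4.7 pca -4.0 d 0.0236 areas 316 uv [259. 159.]
tcp [0.4754 0.1532 0.1621] psi -0.0015275599908189971 19.2833
```

```bash
 python3 -m jog '[{"ax":0,"ay":0,"az":0,"x":0.0065,"y":0.076,"z":0,"grip":0},{"ax":0,"ay":0,"az":0,"x":0.0065,"y":0.076,"z":0,"grip":0},{"ax":0,"ay":0,"az":0,"x":0.0065,"y":0.076,"z":0,"grip":0},{"ax":0,"ay":0,"az":0,"x":0.0065,"y":0.076,"z":0,"grip":0},{"ax":0,"ay":0,"az":0,"x":0.0065,"y":0.076,"z":0,"grip":0},{"ax":0,"ay":0,"az":0,"x":0.0065,"y":0.076,"z":0,"grip":0},{"ax":0,"ay":0,"az":0,"x":0.0065,"y":0.076,"z":0,"grip":0},{"ax":0,"ay":0,"az":0,"x":0.0065,"y":0.076,"z":0,"grip":0},{"ax":0,"ay":0,"az":0,"x":0.0065,"y":0.076,"z":0,"grip":0},{"ax":0,"ay":0,"az":0,"x":0.0065,"y":0.076,"z":0,"grip":0}]' > /dev/null; python3 -m jog '[{"ax":0,"ay":0,"az":0,"x":0,"y":0,"z":0,"grip":0},{"ax":0,"ay":0,"az":0,"x":0,"y":0,"z":0,"grip":0}]'; python3 w.py;python3 -c "
from h import *;from cell import monitor
o=monitor.get_obs();print(delta(o,.508,-.2275,.05,0))"
```

```text
time_s: 20.28
tcp_pos: [0.5063, -0.2286, 0.1615]
ee_rot: [1.0, -0.003, -0.0, -0.0]
force: [0.9, 1.5, 0.1]
grip_width: 0.043
grasp_force: 0.0
knob [ 0.5854 -0.1674] dir 89.4 pca 88.6 d 0.0227 areas 297 uv [148.  89.]
knob [ 0.5708 -0.2393] dir 62.4 pca 61.9 d 0.0218 areas 361 uv [245.  95.]
knob [ 0.5056 -0.2278] dir -33.3 pca -35.6 d 0.0243 areas 304 uv [271. 163.]
tcp [ 0.5062 -0.2271  0.1616] psi -0.003546658765786345 20.3333
(array([0.0036, 0.001 , 0.2232]), np.float64(-0.0005644682740351086))
```

```bash
python3 -m jog '[{"ax":0,"ay":0,"az":0,"x":0.002,"y":0.001,"z":0.08,"grip":0},{"ax":0,"ay":0,"az":0,"x":0,"y":0,"z":0.08,"grip":0},{"ax":0,"ay":0,"az":0,"x":0,"y":0,"z":0.043,"grip":0},{"ax":0,"ay":0,"az":0,"x":0,"y":0,"z":0.02,"grip":0},{"ax":0,"ay":0,"az":0,"x":0,"y":0,"z":0,"grip":0},{"ax":0,"ay":0,"az":0,"x":0,"y":0,"z":0,"grip":1},{"ax":0,"ay":0,"az":0,"x":0,"y":0,"z":0,"grip":1},{"ax":0,"ay":0,"az":0,"x":0,"y":0,"z":0,"grip":1},{"ax":0,"ay":0,"az":0,"x":0,"y":0,"z":0,"grip":1}]'; python3 -m jog '[{"ax":0,"ay":0,"az":0,"x":0,"y":0,"z":-0.05,"grip":1},{"ax":0,"ay":0,"az":0,"x":0,"y":0,"z":-0.08,"grip":1},{"ax":0,"ay":0,"az":0,"x":0,"y":0,"z":-0.08,"grip":1},{"ax":0,"ay":0,"az":0,"x":0,"y":0,"z":0,"grip":1}]'
```

```text
time_s: 21.08
tcp_pos: [0.5084, -0.2277, 0.0521]
ee_rot: [1.0, -0.002, 0.002, 0.001]
force: [0.2, 0.7, 8.1]
grip_width: 0.0143
grasp_force: 34.6
time_s: 21.42
tcp_pos: [0.5099, -0.2291, 0.1633]
ee_rot: [1.0, -0.002, 0.006, 0.004]
force: [0.9, -0.2, 0.4]
grip_width: 0.0143
grasp_force: 34.5
```

```bash
python3 -m jog '[{"ax":0,"ay":0,"az":0,"x":0.0055,"y":-0.0802,"z":0,"grip":1},{"ax":0,"ay":0,"az":0,"x":0.0055,"y":-0.0802,"z":0,"grip":1},{"ax":0,"ay":0,"az":0,"x":0.0055,"y":-0.0802,"z":0,"grip":1},{"ax":0,"ay":0,"az":0,"x":0.0055,"y":-0.0802,"z":0,"grip":1},{"ax":0,"ay":0,"az":0,"x":0.0055,"y":-0.0802,"z":0,"grip":1},{"ax":0,"ay":0,"az":0,"x":0.0055,"y":-0.0802,"z":0,"grip":1},{"ax":0,"ay":0,"az":0,"x":0.0055,"y":-0.0802,"z":0,"grip":1},{"ax":0,"ay":0,"az":0,"x":0.0055,"y":-0.0802,"z":0,"grip":1},{"ax":0,"ay":0,"az":0,"x":0.0055,"y":-0.0802,"z":0,"grip":1},{"ax":0,"ay":0,"az":0,"x":0.0055,"y":-0.0802,"z":0,"grip":1}]' >/dev/null; python3 -m jog '[{"ax":0,"ay":0,"az":0,"x":0.0055,"y":-0.0802,"z":0,"grip":1},{"ax":0,"ay":0,"az":0,"x":0.0055,"y":-0.0802,"z":0,"grip":1},{"ax":0,"ay":0,"az":0,"x":0.0055,"y":-0.0802,"z":0,"grip":1},{"ax":0,"ay":0,"az":-0.0197,"x":0,"y":0,"z":0,"grip":1},{"ax":0,"ay":0,"az":-0.0197,"x":0,"y":0,"z":0,"grip":1},{"ax":0,"ay":0,"az":-0.0197,"x":0,"y":0,"z":0,"grip":1},{"ax":0,"ay":0,"az":-0.0197,"x":0,"y":0,"z":0,"grip":1},{"ax":0,"ay":0,"az":-0.0197,"x":0,"y":0,"z":0,"grip":1},{"ax":0,"ay":0,"az":0,"x":0,"y":0,"z":0,"grip":1},{"ax":0,"ay":0,"az":0,"x":0,"y":0,"z":0,"grip":1}]';python3 -c "
from h import *;from cell import monitor
o=monitor.get_obs();print(delta(o,.543,.2935,.0515,.61))"
```

```text
time_s: 23.08
tcp_pos: [0.5451, 0.2937, 0.1557]
ee_rot: [0.954, 0.301, 0.0, 0.0]
force: [0.2, -0.7, -0.5]
grip_width: 0.0142
grasp_force: 34.6
(array([-0.0037, -0.0021,  0.2083]), np.float64(0.0002706302896356633))
```

```bash
python3 -m jog '[{"ax":0,"ay":0,"az":0,"x":-0.0035,"y":-0.002,"z":0.07,"grip":1},{"ax":0,"ay":0,"az":0,"x":0,"y":0,"z":0.07,"grip":1},{"ax":0,"ay":0,"az":0,"x":0,"y":0,"z":0.045,"grip":1},{"ax":0,"ay":0,"az":0,"x":0,"y":0,"z":0.022,"grip":1},{"ax":0,"ay":0,"az":0,"x":0,"y":0,"z":0,"grip":1},{"ax":0,"ay":0,"az":0,"x":0,"y":0,"z":0,"grip":1},{"ax":0,"ay":0,"az":0,"x":0,"y":0,"z":0,"grip":0},{"ax":0,"ay":0,"az":0,"x":0,"y":0,"z":0,"grip":0},{"ax":0,"ay":0,"az":0,"x":0,"y":0,"z":0,"grip":0}]'; python3 -m jog '[{"ax":0,"ay":0,"az":0,"x":0,"y":0,"z":-0.06,"grip":0},{"ax":0,"ay":0,"az":0,"x":0,"y":0,"z":-0.08,"grip":0},{"ax":0,"ay":0,"az":0,"x":0,"y":0,"z":-0.08,"grip":0},{"ax":0,"ay":0,"az":0,"x":0,"y":0,"z":0,"grip":0},{"ax":0,"ay":0,"az":0,"x":0,"y":0,"z":0,"grip":0}]'; python3 w.py; python3 -c "
from h import *;from cell import monitor
o=monitor.get_obs();print(delta(o,.571,-.239,.162,.62))"
```

```text
time_s: 23.83
tcp_pos: [0.5434, 0.2936, 0.0525]
ee_rot: [0.953, 0.303, 0.001, -0.0]
force: [0.4, -0.4, 0.7]
grip_width: 0.0428
grasp_force: 0.0
time_s: 24.25
tcp_pos: [0.5439, 0.2938, 0.1645]
ee_rot: [0.953, 0.303, 0.003, 0.0]
force: [-0.3, -0.4, -0.0]
grip_width: 0.0421
grasp_force: 0.0
knob [0.5406 0.2922] dir 0.5 pca 1.5 d 0.0231 areas 305 uv [270. 169.]
knob [0.477  0.2891] dir 11.0 pca 0.8 d 0.023 areas 270 uv [227. 225.]
knob [0.4758 0.2243] dir -3.2 pca 7.7 d 0.0219 areas 246 uv [288. 266.]
tcp [0.5431 0.2935 0.1624] psi 0.6150486506263471 24.3
(array([-5.689e-01,  9.021e-01,  4.000e-04]), np.float64(-0.000788031727791807))
```

```bash
 python3 -m jog '[{"ax":0,"ay":0,"az":0,"x":-0.0406,"y":0.0644,"z":0,"grip":0},{"ax":0,"ay":0,"az":0,"x":-0.0406,"y":0.0644,"z":0,"grip":0},{"ax":0,"ay":0,"az":0,"x":-0.0406,"y":0.0644,"z":0,"grip":0},{"ax":0,"ay":0,"az":0,"x":-0.0406,"y":0.0644,"z":0,"grip":0},{"ax":0,"ay":0,"az":0,"x":-0.0406,"y":0.0644,"z":0,"grip":0},{"ax":0,"ay":0,"az":0,"x":-0.0406,"y":0.0644,"z":0,"grip":0},{"ax":0,"ay":0,"az":0,"x":-0.0406,"y":0.0644,"z":0,"grip":0},{"ax":0,"ay":0,"az":0,"x":-0.0406,"y":0.0644,"z":0,"grip":0},{"ax":0,"ay":0,"az":0,"x":-0.0406,"y":0.0644,"z":0,"grip":0},{"ax":0,"ay":0,"az":0,"x":-0.0406,"y":0.0644,"z":0,"grip":0}]' > /dev/null; python3 -m jog '[{"ax":0,"ay":0,"az":0,"x":-0.0406,"y":0.0644,"z":0,"grip":0},{"ax":0,"ay":0,"az":0,"x":-0.0406,"y":0.0644,"z":0,"grip":0},{"ax":0,"ay":0,"az":0,"x":-0.0406,"y":0.0644,"z":0,"grip":0},{"ax":0,"ay":0,"az":0,"x":-0.0406,"y":0.0644,"z":0,"grip":0},{"ax":0,"ay":0,"az":0,"x":0,"y":0,"z":0,"grip":0},{"ax":0,"ay":0,"az":0,"x":0,"y":0,"z":0,"grip":0}]'; python3 w.py;python3 -c "
from h import *;from cell import monitor
o=monitor.get_obs();print(delta(o,.571,-.239,.05,0))"
```

```text
time_s: 25.63
tcp_pos: [0.5705, -0.2401, 0.1598]
ee_rot: [0.954, 0.301, -0.001, -0.001]
force: [0.3, 0.4, -0.5]
grip_width: 0.0429
grasp_force: 0.0
knob [ 0.5843 -0.168 ] dir 85.9 pca 87.5 d 0.0216 areas 346 uv [170. 106.]
knob [ 0.5697 -0.2395] dir 59.8 pca 60.4 d 0.023 areas 311 uv [243. 163.]
tcp [ 0.5706 -0.2386  0.1602] psi 0.6140857653253762 25.6833
(array([0.0003, 0.0018, 0.2203]), np.float64(0.09773478503390325))
```

```bash
python3 -m jog '[{"ax":0,"ay":0,"az":0,"x":0,"y":0.001,"z":0.08,"grip":0},{"ax":0,"ay":0,"az":0,"x":0,"y":0,"z":0.08,"grip":0},{"ax":0,"ay":0,"az":0,"x":0,"y":0,"z":0.041,"grip":0},{"ax":0,"ay":0,"az":0,"x":0,"y":0,"z":0.018,"grip":0},{"ax":0,"ay":0,"az":0,"x":0,"y":0,"z":0,"grip":0},{"ax":0,"ay":0,"az":0,"x":0,"y":0,"z":0,"grip":1},{"ax":0,"ay":0,"az":0,"x":0,"y":0,"z":0,"grip":1},{"ax":0,"ay":0,"az":0,"x":0,"y":0,"z":0,"grip":1},{"ax":0,"ay":0,"az":0,"x":0,"y":0,"z":0,"grip":1}]'; python3 -m jog '[{"ax":0,"ay":0,"az":0,"x":0,"y":0,"z":-0.05,"grip":1},{"ax":0,"ay":0,"az":0,"x":0,"y":0,"z":-0.08,"grip":1},{"ax":0,"ay":0,"az":0,"x":0,"y":0,"z":-0.08,"grip":1},{"ax":0,"ay":0,"az":0,"x":0,"y":0,"z":0,"grip":1}]'
```

```text
time_s: 26.43
tcp_pos: [0.5724, -0.2391, 0.0542]
ee_rot: [0.953, 0.303, 0.001, 0.001]
force: [1.0, 2.1, 7.5]
grip_width: 0.0143
grasp_force: 34.5
time_s: 26.77
tcp_pos: [0.574, -0.2406, 0.1661]
ee_rot: [0.953, 0.303, 0.005, 0.006]
force: [0.4, -0.5, -0.4]
grip_width: 0.0147
grasp_force: 34.3
```

```bash
python3 -m jog '[{"ax":0,"ay":0,"az":0,"x":0.0406,"y":-0.0656,"z":0,"grip":1},{"ax":0,"ay":0,"az":0,"x":0.0406,"y":-0.0656,"z":0,"grip":1},{"ax":0,"ay":0,"az":0,"x":0.0406,"y":-0.0656,"z":0,"grip":1},{"ax":0,"ay":0,"az":0,"x":0.0406,"y":-0.0656,"z":0,"grip":1},{"ax":0,"ay":0,"az":0,"x":0.0406,"y":-0.0656,"z":0,"grip":1},{"ax":0,"ay":0,"az":0,"x":0.0406,"y":-0.0656,"z":0,"grip":1},{"ax":0,"ay":0,"az":0,"x":0.0406,"y":-0.0656,"z":0,"grip":1},{"ax":0,"ay":0,"az":0,"x":0.0406,"y":-0.0656,"z":0,"grip":1},{"ax":0,"ay":0,"az":0,"x":0.0406,"y":-0.0656,"z":0,"grip":1},{"ax":0,"ay":0,"az":0,"x":0.0406,"y":-0.0656,"z":0,"grip":1}]' >/dev/null; python3 -m jog '[{"ax":0,"ay":0,"az":0,"x":0.0406,"y":-0.0656,"z":0,"grip":1},{"ax":0,"ay":0,"az":0,"x":0.0406,"y":-0.0656,"z":0,"grip":1},{"ax":0,"ay":0,"az":0.0188,"x":0,"y":0,"z":0,"grip":1},{"ax":0,"ay":0,"az":0.0188,"x":0,"y":0,"z":0,"grip":1},{"ax":0,"ay":0,"az":0.0188,"x":0,"y":0,"z":0,"grip":1},{"ax":0,"ay":0,"az":0.0188,"x":0,"y":0,"z":0,"grip":1},{"ax":0,"ay":0,"az":0.0188,"x":0,"y":0,"z":0,"grip":1},{"ax":0,"ay":0,"az":0.0188,"x":0,"y":0,"z":0,"grip":1},{"ax":0,"ay":0,"az":0.0188,"x":0,"y":0,"z":0,"grip":1},{"ax":0,"ay":0,"az":0.0188,"x":0,"y":0,"z":0,"grip":1}]'; python3 -m jog '[{"ax":0,"ay":0,"az":0.0188,"x":0,"y":0,"z":0,"grip":1},{"ax":0,"ay":0,"az":0,"x":0,"y":0,"z":0,"grip":1},{"ax":0,"ay":0,"az":0,"x":0,"y":0,"z":0,"grip":1}]';python3 -c "
from h import *;from cell import monitor
o=monitor.get_obs();print(o['qpos'],yaw(o),delta(o,.543,.2235,.0515,-.45))"
```

```text
time_s: 28.43
tcp_pos: [0.5433, 0.2229, 0.1577]
ee_rot: [0.986, -0.167, 0.0, -0.0]
force: [-0.1, -0.6, -0.3]
grip_width: 0.0143
grasp_force: 34.4
time_s: 28.68
tcp_pos: [0.5433, 0.2229, 0.1576]
ee_rot: [0.975, -0.22, 0.0, -0.0]
force: [0.1, -0.2, -0.6]
grip_width: 0.0142
grasp_force: 34.3
[ 1.87919969e-01  5.23646335e-01  1.33744850e+00 -7.90411452e-05
  1.27981258e+00  2.20303788e+00] -0.4442990396714428 (array([-0.0012, -0.0007,  0.2123]), np.float64(0.0009073360166606675))
```

```bash
python3 -m jog '[{"ax":0,"ay":0,"az":0,"x":0,"y":0,"z":0.07,"grip":1},{"ax":0,"ay":0,"az":0,"x":0,"y":0,"z":0.07,"grip":1},{"ax":0,"ay":0,"az":0,"x":0,"y":0,"z":0.045,"grip":1},{"ax":0,"ay":0,"az":0,"x":0,"y":0,"z":0.022,"grip":1},{"ax":0,"ay":0,"az":0,"x":0,"y":0,"z":0,"grip":1},{"ax":0,"ay":0,"az":0,"x":0,"y":0,"z":0,"grip":1},{"ax":0,"ay":0,"az":0,"x":0,"y":0,"z":0,"grip":0},{"ax":0,"ay":0,"az":0,"x":0,"y":0,"z":0,"grip":0},{"ax":0,"ay":0,"az":0,"x":0,"y":0,"z":0,"grip":0}]'; python3 -m jog '[{"ax":0,"ay":0,"az":0,"x":0,"y":0,"z":-0.06,"grip":0},{"ax":0,"ay":0,"az":0,"x":0,"y":0,"z":-0.08,"grip":0},{"ax":0,"ay":0,"az":-0.0192,"x":0,"y":0,"z":-0.08,"grip":0},{"ax":0,"ay":0,"az":-0.0192,"x":0,"y":0,"z":0,"grip":0},{"ax":0,"ay":0,"az":-0.0192,"x":0,"y":0,"z":0,"grip":0},{"ax":0,"ay":0,"az":-0.0192,"x":0,"y":0,"z":0,"grip":0},{"ax":0,"ay":0,"az":-0.0192,"x":0,"y":0,"z":0,"grip":0},{"ax":0,"ay":0,"az":-0.0192,"x":0,"y":0,"z":0,"grip":0},{"ax":0,"ay":0,"az":-0.0192,"x":0,"y":0,"z":0,"grip":0},{"ax":0,"ay":0,"az":-0.0192,"x":0,"y":0,"z":0,"grip":0}]'; python3 w.py;  python3 -m jog '[{"ax":0,"ay":0,"az":-0.0192,"x":0,"y":0,"z":0,"grip":0},{"ax":0,"ay":0,"az":-0.0192,"x":0,"y":0,"z":0,"grip":0},{"ax":0,"ay":0,"az":-0.0192,"x":0,"y":0,"z":0,"grip":0},{"ax":0,"ay":0,"az":-0.0192,"x":0,"y":0,"z":0,"grip":0},{"ax":0,"ay":0,"az":0,"x":0,"y":0,"z":0,"grip":0},{"ax":0,"ay":0,"az":0,"x":0,"y":0,"z":0,"grip":0}]';python3 -c "
from h import *;from cell import monitor
o=monitor.get_obs();print(yaw(o),delta(o,.5848,-.1685,.16,1))"
```

```text
time_s: 29.43
tcp_pos: [0.5435, 0.2231, 0.0546]
ee_rot: [0.975, -0.222, 0.001, -0.0]
force: [0.3, 1.0, -0.1]
grip_width: 0.0427
grasp_force: 0.0
time_s: 30.27
tcp_pos: [0.5432, 0.223, 0.1643]
ee_rot: [0.966, 0.259, 0.0, 0.0]
force: [0.1, -0.1, -0.3]
grip_width: 0.0426
grasp_force: 0.0
knob [0.5399 0.2931] dir -1.8 pca -0.9 d 0.023 areas 335 uv [194. 125.]
knob [0.5397 0.2257] dir 2.9 pca 3.7 d 0.0232 areas 310 uv [263. 164.]
knob [0.4738 0.2941] dir -3.4 pca -2.2 d 0.0255 areas 287 uv [161. 189.]
knob [0.4748 0.2213] dir 0.9 pca 1.0 d 0.0235 areas 253 uv [232. 227.]
knob [0.4786 0.1526] dir -8.9 pca 13.7 d 0.0125 areas 77 uv [294. 268.]
tcp [0.5432 0.223  0.1643] psi 0.5309619555779429 30.3167
time_s: 30.82
tcp_pos: [0.5432, 0.223, 0.1641]
ee_rot: [0.879, 0.477, 0.0, 0.0]
force: [-0.4, -0.5, 0.0]
grip_width: 0.0428
grasp_force: 0.0
0.9947647043323542 (array([-0.6113,  0.4962,  0.0081]), np.float64(-0.0008332231840534136))
```

Mag 0.787: 10 rows of x -0.0611, y 0.0496.

```bash
 python3 -m jog '[{"ax":0,"ay":0,"az":0,"x":-0.0611,"y":0.0496,"z":0,"grip":0},{"ax":0,"ay":0,"az":0,"x":-0.0611,"y":0.0496,"z":0,"grip":0},{"ax":0,"ay":0,"az":0,"x":-0.0611,"y":0.0496,"z":0,"grip":0},{"ax":0,"ay":0,"az":0,"x":-0.0611,"y":0.0496,"z":0,"grip":0},{"ax":0,"ay":0,"az":0,"x":-0.0611,"y":0.0496,"z":0,"grip":0},{"ax":0,"ay":0,"az":0,"x":-0.0611,"y":0.0496,"z":0,"grip":0},{"ax":0,"ay":0,"az":0,"x":-0.0611,"y":0.0496,"z":0,"grip":0},{"ax":0,"ay":0,"az":0,"x":-0.0611,"y":0.0496,"z":0,"grip":0},{"ax":0,"ay":0,"az":0,"x":-0.0611,"y":0.0496,"z":0,"grip":0},{"ax":0,"ay":0,"az":0,"x":-0.0611,"y":0.0496,"z":0,"grip":0}]' > /dev/null; python3 -m jog '[{"ax":0,"ay":0,"az":0,"x":0,"y":0,"z":0,"grip":0},{"ax":0,"ay":0,"az":0,"x":0,"y":0,"z":0,"grip":0}]'; python3 w.py;python3 -c "
from h import *;from cell import monitor
o=monitor.get_obs();print(delta(o,.585,-.1685,.0515,0))"
```

```text
time_s: 31.82
tcp_pos: [0.5867, -0.1701, 0.1635]
ee_rot: [0.879, 0.476, -0.0, -0.0]
force: [0.7, 0.6, 0.4]
grip_width: 0.0427
grasp_force: 0.0
knob [ 0.5845 -0.1694] dir 87.0 pca 87.0 d 0.0227 areas 292 uv [239. 164.]
tcp [ 0.5867 -0.1685  0.1637] psi 0.9951631772309988 31.8667
(array([-0.0018, -0.0027,  0.2243]), np.float64(0.15838513883934932))
```

```bash
python3 -m jog '[{"ax":0,"ay":0,"az":0,"x":-0.0018,"y":-0.002,"z":0.08,"grip":0},{"ax":0,"ay":0,"az":0,"x":0,"y":0,"z":0.08,"grip":0},{"ax":0,"ay":0,"az":0,"x":0,"y":0,"z":0.045,"grip":0},{"ax":0,"ay":0,"az":0,"x":0,"y":0,"z":0.02,"grip":0},{"ax":0,"ay":0,"az":0,"x":0,"y":0,"z":0,"grip":0},{"ax":0,"ay":0,"az":0,"x":0,"y":0,"z":0,"grip":1},{"ax":0,"ay":0,"az":0,"x":0,"y":0,"z":0,"grip":1},{"ax":0,"ay":0,"az":0,"x":0,"y":0,"z":0,"grip":1},{"ax":0,"ay":0,"az":0,"x":0,"y":0,"z":0,"grip":1}]'; python3 -m jog '[{"ax":0,"ay":0,"az":0,"x":0,"y":0,"z":-0.05,"grip":1},{"ax":0,"ay":0,"az":0,"x":0,"y":0,"z":-0.08,"grip":1},{"ax":0,"ay":0,"az":0,"x":0,"y":0,"z":-0.08,"grip":1},{"ax":0,"ay":0,"az":0,"x":0,"y":0,"z":0,"grip":1}]'
```

```text
time_s: 32.62
tcp_pos: [0.5864, -0.1684, 0.0533]
ee_rot: [0.878, 0.479, 0.001, 0.001]
force: [0.5, 2.4, 7.0]
grip_width: 0.0143
grasp_force: 34.4
time_s: 32.95
tcp_pos: [0.5882, -0.1695, 0.1651]
ee_rot: [0.878, 0.479, 0.004, 0.006]
force: [0.7, -0.1, -0.1]
grip_width: 0.0145
grasp_force: 34.3
```

```bash
python3 -m jog '[{"ax":0,"ay":0,"az":0,"x":0.0618,"y":-0.0526,"z":0,"grip":1},{"ax":0,"ay":0,"az":0,"x":0.0618,"y":-0.0526,"z":0,"grip":1},{"ax":0,"ay":0,"az":0,"x":0.0618,"y":-0.0526,"z":0,"grip":1},{"ax":0,"ay":0,"az":0,"x":0.0618,"y":-0.0526,"z":0,"grip":1},{"ax":0,"ay":0,"az":0,"x":0.0618,"y":-0.0526,"z":0,"grip":1},{"ax":0,"ay":0,"az":0,"x":0.0618,"y":-0.0526,"z":0,"grip":1},{"ax":0,"ay":0,"az":0,"x":0.0618,"y":-0.0526,"z":0,"grip":1},{"ax":0,"ay":0,"az":0,"x":0.0618,"y":-0.0526,"z":0,"grip":1},{"ax":0,"ay":0,"az":0.0195,"x":0,"y":0,"z":0,"grip":1},{"ax":0,"ay":0,"az":0.0195,"x":0,"y":0,"z":0,"grip":1}]' >/dev/null; python3 -m jog '[{"ax":0,"ay":0,"az":0.0195,"x":0,"y":0,"z":0,"grip":1},{"ax":0,"ay":0,"az":0.0195,"x":0,"y":0,"z":0,"grip":1},{"ax":0,"ay":0,"az":0.0195,"x":0,"y":0,"z":0,"grip":1},{"ax":0,"ay":0,"az":0.0195,"x":0,"y":0,"z":0,"grip":1},{"ax":0,"ay":0,"az":0.0195,"x":0,"y":0,"z":0,"grip":1},{"ax":0,"ay":0,"az":0.0195,"x":0,"y":0,"z":0,"grip":1},{"ax":0,"ay":0,"az":0.0195,"x":0,"y":0,"z":0,"grip":1},{"ax":0,"ay":0,"az":0.0195,"x":0,"y":0,"z":0,"grip":1},{"ax":0,"ay":0,"az":0.0195,"x":0,"y":0,"z":0,"grip":1},{"ax":0,"ay":0,"az":0.0195,"x":0,"y":0,"z":0,"grip":1}]'; python3 -m jog '[{"ax":0,"ay":0,"az":0.009,"x":0,"y":0,"z":0,"grip":1},{"ax":0,"ay":0,"az":0,"x":0,"y":0,"z":0,"grip":1},{"ax":0,"ay":0,"az":0,"x":0,"y":0,"z":0,"grip":1}]';python3 -c "
from h import *;from cell import monitor
o=monitor.get_obs();print(o['qpos'],yaw(o),delta(o,.543,.1535,.053,-.53))"
```

```text
time_s: 34.62
tcp_pos: [0.5421, 0.1533, 0.1569]
ee_rot: [0.972, -0.236, 0.001, -0.0]
force: [-0.5, -0.5, -0.7]
grip_width: 0.0145
grasp_force: 34.4
time_s: 34.87
tcp_pos: [0.5421, 0.1534, 0.1567]
ee_rot: [0.966, -0.259, 0.0, -0.0]
force: [-0.6, -0.1, -0.5]
grip_width: 0.0145
grasp_force: 34.4
[ 6.55988236e-02  4.86756728e-01  1.40903783e+00 -4.28683114e-05
  1.24500643e+00  2.16132727e+00] -0.5249185498908177 (array([ 0.0013, -0.0011,  0.2074]), np.float64(0.0008087379029512435))
```

Lower, release, rise, turn back to yaw 0 (az -0.0835), then check the box with the wrist and top cameras.

```bash
python3 -m jog '[{"ax":0,"ay":0,"az":0,"x":0.001,"y":-0.001,"z":0.07,"grip":1},{"ax":0,"ay":0,"az":0,"x":0,"y":0,"z":0.07,"grip":1},{"ax":0,"ay":0,"az":0,"x":0,"y":0,"z":0.045,"grip":1},{"ax":0,"ay":0,"az":0,"x":0,"y":0,"z":0.022,"grip":1},{"ax":0,"ay":0,"az":0,"x":0,"y":0,"z":0,"grip":1},{"ax":0,"ay":0,"az":0,"x":0,"y":0,"z":0,"grip":1},{"ax":0,"ay":0,"az":0,"x":0,"y":0,"z":0,"grip":0},{"ax":0,"ay":0,"az":0,"x":0,"y":0,"z":0,"grip":0},{"ax":0,"ay":0,"az":0,"x":0,"y":0,"z":0,"grip":0}]'; python3 -m jog '[{"ax":0,"ay":0,"az":0,"x":0,"y":0,"z":-0.06,"grip":0},{"ax":0,"ay":0,"az":0,"x":0,"y":0,"z":-0.08,"grip":0},{"ax":0,"ay":0,"az":-0.0167,"x":0,"y":0,"z":-0.08,"grip":0},{"ax":0,"ay":0,"az":-0.0167,"x":0,"y":0,"z":-0.08,"grip":0},{"ax":0,"ay":0,"az":-0.0167,"x":0,"y":0,"z":-0.08,"grip":0},{"ax":0,"ay":0,"az":-0.0167,"x":-0.08,"y":0,"z":0,"grip":0},{"ax":0,"ay":0,"az":-0.0167,"x":-0.08,"y":0,"z":0,"grip":1},{"ax":0,"ay":0,"az":0,"x":-0.04,"y":-0.06,"z":0,"grip":1},{"ax":0,"ay":0,"az":0,"x":0,"y":-0.06,"z":0,"grip":1},{"ax":0,"ay":0,"az":0,"x":0,"y":0,"z":0,"grip":1}]'; python3 - <<'E'
from h import *;from w import tins;from cell import monitor,camera
c=camera("wrist");tins(c);cv2.imwrite("pics/wrist6.png",c["pixels"][...,::-1])
cv2.imwrite("pics/scene6.png",camera("scene")["pixels"][...,::-1])
o=monitor.get_obs();print(yaw(o),delta(o,.441,-.358,.25,0))
E
```

```text
time_s: 35.62
tcp_pos: [0.5429, 0.1536, 0.0533]
ee_rot: [0.966, -0.26, 0.0, -0.0]
force: [-0.2, -0.6, 0.5]
grip_width: 0.0428
grasp_force: 0.0
time_s: 36.45
tcp_pos: [0.4426, 0.2296, 0.2438]
ee_rot: [1.0, 0.001, 0.001, -0.001]
force: [-0.3, 0.6, -0.3]
grip_width: 0.0003
grasp_force: 0.0
knob [0.5426 0.2929] dir -3.3 pca -3.0 d 0.0216 areas 230 uv [194.  45.]
knob [0.5416 0.2255] dir 1.5 pca -0.6 d 0.0219 areas 221 uv [260.  46.]
knob [0.5403 0.156 ] dir 0.5 pca 3.8 d 0.022 areas 246 uv [330.  47.]
knob [0.4769 0.2946] dir -4.7 pca -3.8 d 0.0231 areas 191 uv [197. 112.]
knob [0.4768 0.1523] dir -5.0 pca -0.8 d 0.0216 areas 218 uv [331. 114.]
knob [0.4751 0.2223] dir -1.7 pca -1.6 d 0.023 areas 193 uv [264. 114.]
1.3112107439841614e-05 (array([-0.0054,  1.1698, -0.0137]), np.float64(2.0868567133988304e-06))
```

View pics/wrist6.png

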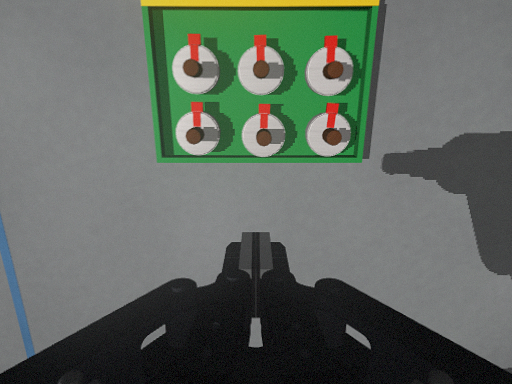

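View pics/scene6.png

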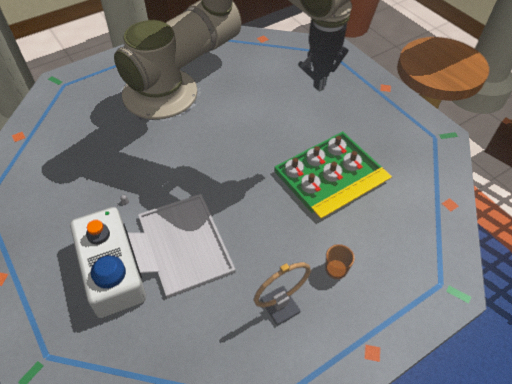

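Both views show all six tins upright in the box, tabs to the yellow side (within 5°), the tray empty, and the votive and thimble in place. Now to the plunger.

```bash
 python3 -m jog '[{"ax":0,"ay":0,"az":0,"x":0,"y":0.078,"z":0,"grip":1},{"ax":0,"ay":0,"az":0,"x":0,"y":0.078,"z":0,"grip":1},{"ax":0,"ay":0,"az":0,"x":0,"y":0.078,"z":0,"grip":1},{"ax":0,"ay":0,"az":0,"x":0,"y":0.078,"z":0,"grip":1},{"ax":0,"ay":0,"az":0,"x":0,"y":0.078,"z":0,"grip":1},{"ax":0,"ay":0,"az":0,"x":0,"y":0.078,"z":0,"grip":1},{"ax":0,"ay":0,"az":0,"x":0,"y":0.078,"z":0,"grip":1},{"ax":0,"ay":0,"az":0,"x":0,"y":0.078,"z":0,"grip":1},{"ax":0,"ay":0,"az":0,"x":0,"y":0.078,"z":0,"grip":1},{"ax":0,"ay":0,"az":0,"x":0,"y":0.078,"z":0,"grip":1}]' > /dev/null; python3 -m jog '[{"ax":0,"ay":0,"az":0,"x":0,"y":0.078,"z":0,"grip":1},{"ax":0,"ay":0,"az":0,"x":0,"y":0.078,"z":0,"grip":1},{"ax":0,"ay":0,"az":0,"x":0,"y":0.078,"z":0,"grip":1},{"ax":0,"ay":0,"az":0,"x":0,"y":0.078,"z":0,"grip":1},{"ax":0,"ay":0,"az":0,"x":0,"y":0.078,"z":0,"grip":1},{"ax":0,"ay":0,"az":0,"x":0,"y":0,"z":0,"grip":1},{"ax":0,"ay":0,"az":0,"x":0,"y":0,"z":0,"grip":1}]'; python3 - <<'E'
from h import *;from cell import monitor,camera
c=camera("top")
for a,p,l in blobs(mask(c,170,6,130,100),5):
    if 110<p[0]<215 and 160<p[1]<245: print(a,onz(c,[p],.027)[0])
o=monitor.get_obs();print(yaw(o),delta(o,.441,-.358,.131,0))
E
```

```text
time_s: 37.97
tcp_pos: [0.4415, -0.361, 0.242]
ee_rot: [1.0, -0.003, -0.0, -0.0]
force: [-0.0, -0.3, -0.1]
grip_width: 0.0001
grasp_force: 0.0
16 [0.56251083 0.1548191  0.027     ]
21 [0.5625737  0.29097596 0.027     ]
22 [0.56097578 0.22587538 0.027     ]
23 [0.49858764 0.14914699 0.027     ]
21 [0.49871744 0.29179642 0.027     ]
22 [0.49595416 0.22117156 0.027     ]
-0.004181905136209686 (array([-0.0015, -0.0027,  0.2227]), np.float64(-0.0006655708739691325))
```

```bash
 python3 -m jog '[{"ax":0,"ay":0,"az":0,"x":0,"y":-0.003,"z":0.08,"grip":1},{"ax":0,"ay":0,"az":0,"x":0,"y":0,"z":0.08,"grip":1},{"ax":0,"ay":0,"az":0,"x":0,"y":0,"z":0.03,"grip":1},{"ax":0,"ay":0,"az":0,"x":0,"y":0,"z":0.02,"grip":1},{"ax":0,"ay":0,"az":0,"x":0,"y":0,"z":0.01,"grip":1},{"ax":0,"ay":0,"az":0,"x":0,"y":0,"z":0.005,"grip":1},{"ax":0,"ay":0,"az":0,"x":0,"y":0,"z":0,"grip":1},{"ax":0,"ay":0,"az":0,"x":0,"y":0,"z":0,"grip":1},{"ax":0,"ay":0,"az":0,"x":0,"y":0,"z":0,"grip":1}]'
```

```text
time_s: 38.77
tcp_pos: [0.4429, -0.3564, 0.133]
ee_rot: [1.0, -0.001, 0.001, 0.001]
force: [-3.9, 6.3, 11.4]
grip_width: 0.0001
grasp_force: 5.8
```

Same stop height (0.133) and force well over 6 N as before, so it is fully down. Holding a little longer, then rising and checking.

```bash
 python3 -m jog '[{"ax":0,"ay":0,"az":0,"x":0,"y":0,"z":0.001,"grip":1},{"ax":0,"ay":0,"az":0,"x":0,"y":0,"z":0,"grip":1},{"ax":0,"ay":0,"az":0,"x":0,"y":0,"z":0,"grip":1},{"ax":0,"ay":0,"az":0,"x":0,"y":0,"z":-0.06,"grip":1},{"ax":0,"ay":0,"az":0,"x":0,"y":0,"z":-0.08,"grip":1},{"ax":0,"ay":0,"az":0,"x":0,"y":0,"z":-0.08,"grip":1},{"ax":0,"ay":0,"az":0,"x":-0.08,"y":0,"z":-0.01,"grip":1},{"ax":0,"ay":0,"az":0,"x":-0.08,"y":0,"z":0,"grip":1},{"ax":0,"ay":0,"az":0,"x":0,"y":0,"z":0,"grip":1},{"ax":0,"ay":0,"az":0,"x":0,"y":0,"z":0,"grip":1}]'; python3 - <<'E'
from h import *;from cell import camera
c=camera("top");cv2.imwrite("pics/top7.png",c["pixels"][...,::-1])
E
```

```text
time_s: 39.6
tcp_pos: [0.3619, -0.357, 0.2467]
ee_rot: [1.0, -0.002, 0.001, 0.001]
force: [1.1, 0.9, -0.2]
grip_width: -0.0
grasp_force: 0.0
```

View pics/top7.png

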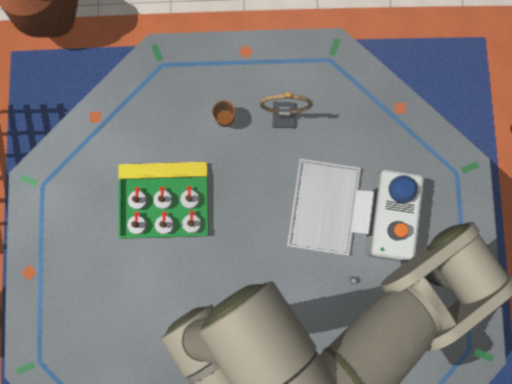

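The top view shows six tins in the box (rows at 197 and 223, tabs up to the yellow side), plunger up at (400,230), thimble (354,280) and votive (224,113) unmoved.

```bash
python3 -c "
from cell import hand_in
print(hand_in())"
```

```text
the job is handed in; nothing more can be done
None
```

I pressed the plunger fully down before and after packing, and all six tins stand in the green box with tabs within about 5° of the yellow side. The votive and thimble stayed in place; I handed in at about 40 s, and no verdict came back.

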